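# Level the inspection table with a wedge and load the specimens

## Task

Get the inspection table ready: lift the cover off the wedge case by its knob and stand it aside on the bench, take out the steel wedge, push it thin end first under the low front edge of the hinged plate until the plate lies level, and let go of it there. Only once the plate is level, set every mounted specimen that stands on the bench upright on it, side by side inside its low rim. Put the cover back on the empty case and leave the turned part, the loupe and the round reference block where they are.

Things in the scene. Friction and masses are not known exactly. Their poses are not given: they have to be found in the camera images.
- plate (a joint): tilt of the inspection table's plate about its hinge, rad: 0 is level, negative means the front edge hangs low (it starts resting at its lower stop, -0.05), positive means the front edge is too high (up to 0.15). The plate weighs 0.7 kg, swings freely and falls back to the lower stop unless something holds its front edge up.
- table: low hinged inspection table, fixed. Origin on the bench under the plate's centre, +x to the hinge, -x to the open front. Two side rails (14 mm wide, 5 high, at y = +-62 mm) carry a steel plate 120 (x) x 150 (y) x 10 mm, hinged along y at x = 60, z = 17 mm. Front edge at x = -60; its underside is 12 mm over the bench when level, 6 at the start. Between the rails the bench is free.
- plate_top (a point): centre of the plate's upper face (22 mm above the bench when level); axes turn with the plate: x towards the hinge, y along the front edge, z normal to the face. A rim 3 mm wide and 4 mm high runs round the face, leaving 114 (x) by 144 mm (y) inside it.
- wedge: steel wedge 84 x 26 mm, 0.12 kg; origin mid underside, thin end +x. Ramp 2.5 mm thick at the tip (x = 42) to 15.3 at x = -22 mm (1 in 5); grip block 18 x 18 mm centred at x = -32, top 44 mm up. Starts under the cover on the tray floor. Plate level when, square to the table, the tip is 47 mm past the front edge: wedge origin at x = -55 mm in table's frame. It holds by friction.
- case: open grey wedge case, fixed; origin on the bench under its centre, x along its length. Base plate 126 x 76 mm, 6 mm thick, with low tray walls on it (100 x 42 mm outside, 92 x 34 inside, top 20 mm above the bench). The wedge lies lengthways in the tray on the base plate, thin end to +x. The bench between the specimens and the table is free.
- cover: loose grey cover of the case, 0.15 kg: hollow box open below, 116 x 58 mm outside, 108 x 50 inside, 52 high, with a black knob on top (24 mm diameter, 63 to 78 mm above the lower rim, thinner stem). Origin at the centre of the lower rim, x along its length. On the case it stands round the tray walls on the base plate (origin 6 mm above the bench, 4 mm play; either way round).
- specimen1: mounted specimen, a plain disc 30 mm in diameter and 18 mm high, about 30 g, standing on the bench; origin at the centre of its underside, z up. May be absent.
- specimen2: mounted specimen, a plain disc 30 mm in diameter and 14 mm high, about 30 g, standing on the bench; origin at the centre of its underside, z up. May be absent.
- specimen3: mounted specimen, a plain disc 30 mm in diameter and 16 mm high, about 30 g, standing on the bench; origin at the centre of its underside, z up. May be absent.
- specimen4: mounted specimen, a plain disc 30 mm in diameter and 17 mm high, about 30 g, standing on the bench; origin at the centre of its underside, z up. May be absent.
- turned: bystander: stepped turned steel part, 42 mm diameter, 44 mm high, loose; origin at the centre of its underside
- loupe: bystander: black eye loupe, 43 mm diameter, 46 mm high, loose; origin at the centre of its underside
- refblock: bystander: flat round hardness reference block, 63 mm diameter, 10 mm high, loose; origin at the centre of its underside
There are look-alikes about, which are no part of the job. There is more than one size of the specimen2; the one meant has the size given above.

How it is judged (in metres and radians):
On the way, in this order (a step that is already met when the one before it is completed fails the run):
1. the cover stands on the bench beside the case, let go (horizontal distance between cover and case above 0.085 m and height (world z) of cover below 0.006 m and angle between cover's own z axis and vertical below 0.06 rad and contact force between the fingers and cover below 0.2 N), for 0.2 s.
2. the wedge is under the plate's front edge, let go, and the plate lies level (value of joint plate between -0.012 and 0.012 rad and x of wedge in the frame of table between -0.075 and -0.035 m and y of wedge in the frame of table between -0.042 and 0.042 m and height (world z) of wedge below 0.005 m and angle between the x axis of wedge and the x axis of table, either way round below 0.35 rad and contact force between the fingers and wedge below 0.2 N), for 0.3 s.
At the end, for the whole second after the job is handed in: Plate level within 0.012 rad (0.7 degrees), propped by the wedge lying flat under its front edge, within 0.35 rad of square; every present specimen upright, at rest and standing on the plate inside its rim; the cover back on the case, around the tray walls (value of joint plate between -0.012 and 0.012 rad and x of wedge in the frame of table between -0.075 and -0.035 m and y of wedge in the frame of table between -0.042 and 0.042 m and height (world z) of wedge below 0.005 m and angle between the x axis of wedge and the x axis of table, either way round below 0.35 rad and x of specimen1 in the frame of plate_top between -0.047 and 0.047 m and y of specimen1 in the frame of plate_top between -0.062 and 0.062 m and z of specimen1 in the frame of plate_top between -0.004 and 0.006 m and angle between each of specimen1, specimen2, specimen3, specimen4's own z axis and vertical below 0.1 rad and linear speed of each of specimen1, specimen2, specimen3, specimen4, cover below 0.02 m/s and x of specimen2 in the frame of plate_top between -0.047 and 0.047 m and y of specimen2 in the frame of plate_top between -0.062 and 0.062 m and z of specimen2 in the frame of plate_top between -0.004 and 0.006 m and x of specimen3 in the frame of plate_top between -0.047 and 0.047 m and y of specimen3 in the frame of plate_top between -0.062 and 0.062 m and z of specimen3 in the frame of plate_top between -0.004 and 0.006 m and x of specimen4 in the frame of plate_top between -0.047 and 0.047 m and y of specimen4 in the frame of plate_top between -0.062 and 0.062 m and z of specimen4 in the frame of plate_top between -0.004 and 0.006 m and x of cover in the frame of case between -0.009 and 0.009 m and y of cover in the frame of case between -0.009 and 0.009 m and z of cover in the frame of case below 0.0095 m and angle between cover's own z axis and vertical below 0.06 rad); the robot touches nothing.
It fails at once if a bystander (turned part, loupe, reference block) is displaced by more than 40 mm (distance of any of turned, loupe, refblock from where it was at the start of the episode above 0.04 m).
It fails at once if a specimen rests on the plate while the plate is still clearly tilted (more than 0.03 rad) (contact force between any of specimen1, specimen2, specimen3, specimen4 and plate above 0.1 N and (value of joint plate below -0.03 rad or value of joint plate above 0.03 rad)).
Of specimen1, specimen2, specimen3, specimen4 only 2 to 4 are there at a start; the rules pass over those that are not, and their reading is None.
At some moment in a run one of specimen1, specimen2, specimen3, specimen4 may be knocked a few centimetres aside while the robot is not near it.
It also fails if it takes over 208 s, if anything falls off the work surface, if the arm or the gripper's body presses on something with over 40 N, if the wrist force passes 120 N, or if a joint passes its speed limit or range.

## Robot

A 7-joint arm with a two-finger parallel gripper is mounted at the origin on a cart in front of the work surface, level with it; the furniture and walls round the work are solid. World frame = base frame: x ahead of the robot, y to its left, z up, the work surface at z = 0. Lengths are in m, angles in degrees, forces in N, time in s.
With the tool pointing down it reaches from about 0.425 to 0.875 m from the base axis. Payload 4.7 kg.
Tool frame: the origin (TCP) lies between the finger pads; the fingertips stand 8 mm ahead of it and the grasp point (between the pads) lies 11 mm behind it (r.tips_ahead is the distance from the TCP to the fingertips, in m); z points along the fingers, y is the direction in which the jaws open and shut (so a half turn about z gives the same grasp; the last joint's range is limited). The gripper opens to 85 mm and grips with 20 to 120 N. Pads are 22 mm wide; open, the fingers measure 114 mm over their backs; the gripper's body (76 mm by 85 mm) begins 54 mm behind the grasp point. The pads swing forward as they close: fully open they stand 13 mm farther back than shut.
Start: joints at [65.208, 18.392, -4.016, 83.108, 1.295, 78.541, -3.26], TCP at [0.281, -0.586, 0.239] pointing down, gripper open.
Joint ranges: [-163.93, 163.93], [-17.29, 119.83], [-79.2, 71.16], [3.27, 140.29], [-89.18, 269.18], [5.43, 117.66], [-154.24, 154.24]. Speed limits (degrees/s): [147.25, 147.25, 180, 180, 180, 180, 180].

## Interface

Orientations are given as a 3x3 rotation matrix whose columns are the frame's x, y, z axes.
In Python, from bench import r, optics gives the robot as it stands.
- The arm moves only by the tool arm_command, never from a script. Its argument "targets" is a list of rows, each a list of 2 entries, a list of its own where there are three numbers: the shift along the world's x, y, z in mm, then the turn about the world's z in degrees. In form: [[[dx, dy, dz], spin], ...]. A call has 1 to 8 rows; each row is the pose to reach, as a shift and turn from the pose commanded when the call began; what a row does not reach only later rows make up. A row lasts 1/8 s, in which the tool goes at most 62.5 mm and 10.7 degrees, less where a joint would pass 70% of its speed; a pose out of reach is approached as far as the arm can. A call with a gripper value outside its range is refused whole. "claw" is the finger opening in mm, from 0 to 85.4, set as the call begins (left out, the last holds). The fingers move at their own pace and stop on an object; the grip force is fixed at half the most. Time passes only in rows, so rows that repeat a pose let the fingers close. It gives the time, the measured TCP pose, the force and the opening at its end, in the units of the state.
- r.state(): the state, without advancing time (a new reading comes with each control period).
- optics.snapshot(name): name is "scene" or "top"; returns a dict with "color" (420x560x3 uint8, blue, green, red), "fx", "fy", "cx", "cy" (pixels), "R" (3x3) and "t" (3): a world point X has camera coordinates R X + t. Camera axes: x right, y down, z forward; pixel columns grow to the right and rows downward; lengths in m; the calibration is good to about 2 mm. A picture is of the moment at which its call begins. There is no depth.
- r.close_job(): hands the job in, once; it reports no verdict.
Trained networks look in a picture, given as the dict that the camera call returned (one of the last four; its "shot" number tells which), for a name from the list of things; names that differ only in an ending like _2 or _b are one class to them, and where a whole thing is asked for, a point or a joint stands for the part that bears it (a point fixed in the world has none). Each returns a list of dicts, best first, with "p" (0 to 1); they miss things now and then, are a little off and sometimes report something else, mostly with a low value. They report only what shows in the picture. A call takes as long as a camera call. They do not tell look-alikes from the thing itself.
- optics.cut_out(picture, name): "mask" (420x560 bool, what is visible of it) and "box" ([left, top, right, bottom] in pixels, round what is visible of it).
- optics.spot_point(picture, name): "point" ([column, row] in pixels: a listed point, or the origin of a listed thing).
The state is a dict: "t": time; "joint_positions": joint angles; "qd": joint speeds; "tau": joint torques, N m; "position": TCP position; "ee_rot": TCP orientation; "ft_force": force on the tool from outside, world axes, zero at the start; "ft_torque": the same for the moment, N m; "grip_width": finger opening in m.
Only numpy, scipy, OpenCV 4.12 (cv2) and the standard library are available. Lean on these libraries where they do the work, as an engineer would, in place of code of your own. Each camera call takes 0.05 s, during which the arm holds its last target.

## Working session

There is one attempt and no reset: what is moved stays moved. The work goes in short steps, Python scripts to look and compute and a tool call to move; the robot and the scene stay as the last step left them, time stands still between calls to the robot, and variables do not carry over. Pictures are saved under pics/ and viewed, and the job is handed in when it is done.

Besides the shell and the picture viewer there is one more tool, called after "Call:" as a command line: name --argument value ..., lists and objects as JSON in quotes. arm_command: Moves the arm, as the interface text tells. Its arguments: {"type":"object","properties":{"targets":{"type":"array"},"claw":{"type":"number"}},"required":["targets"]}

```bash
mkdir -p pics; ls
cat > a.py <<'E'
from bench import r, optics
import numpy as np, cv2
def save(p,n): cv2.imwrite('pics/'+n+'.png',p['color'])
def ray(p,uv,z):
    R=np.array(p['R']);t=np.array(p['t']).ravel()
    d=R.T@np.array([(uv[0]-p['cx'])/p['fx'],(uv[1]-p['cy'])/p['fy'],1.]);c=-R.T@t
    return c+d*(z-c[2])/d[2]
def proj(p,X):
    c=np.array(p['R'])@np.array(X)+np.array(p['t']).ravel()
    return np.array([p['fx']*c[0]/c[2]+p['cx'],p['fy']*c[1]/c[2]+p['cy']])
E
python3 - <<'E'
from a import *
s=r.state();print(s['t'],s['position'],np.round(s['ee_rot'],3),s['grip_width'],r.tips_ahead)
for n in('scene','top'):
    p=optics.snapshot(n);save(p,n+'0')
    print(n,p['fx'],p['cx'],p['cy'],-np.array(p['R']).T@np.array(p['t']).ravel(),np.round(p['R'],3).tolist())
    for k in ['table','plate_top','wedge','case','cover','specimen1','specimen2','specimen3','specimen4','turned','loupe','refblock']:
        print(k,[(np.round(d['point'],1).tolist(),round(d['p'],2)) for d in optics.spot_point(p,k)][:6])
E
```

```text
pics
0.0 [ 0.28059088 -0.58573091  0.23823288] [[ 0.902  0.432 -0.001]
 [ 0.432 -0.902  0.002]
 [-0.    -0.002 -1.   ]] 0.08532326718567733 0.008
scene 457.68980326102064 281.52938961272815 202.2169202002673 [ 0.18242456 -0.39065776  0.86973701] [[0.744, -0.668, 0.013], [-0.51, -0.581, -0.634], [0.431, 0.465, -0.773]]
table [([172.8, 186.4], 0.77)]
plate_top [([176.9, 184.8], 0.85), ([378.8, 304.8], 0.7)]
wedge []
case [([379.7, 305.5], 0.75)]
cover [([379.8, 302.4], 0.79), ([177.7, 187.0], 0.64)]
specimen1 [([306.9, 269.3], 0.72), ([298.0, 225.0], 0.72), ([329.0, 247.5], 0.66), ([276.3, 254.8], 0.6)]
specimen2 [([306.9, 269.3], 0.72), ([298.0, 225.0], 0.72), ([329.0, 247.5], 0.66), ([276.3, 254.8], 0.6)]
specimen3 [([306.9, 269.3], 0.72), ([298.0, 225.0], 0.72), ([329.0, 247.5], 0.66), ([276.3, 254.8], 0.6)]
specimen4 [([306.9, 269.3], 0.72), ([298.0, 225.0], 0.72), ([329.0, 247.5], 0.66), ([276.3, 254.8], 0.6)]
turned [([438.6, 293.9], 0.92)]
loupe [([337.6, 217.4], 0.68)]
refblock [([251.4, 157.8], 0.93)]
top 416.2873591375199 275.2045471426352 214.84757553260678 [0.50062725 0.07200956 1.15040418] [[0.017, -1.0, 0.009], [-0.992, -0.018, -0.128], [0.128, -0.006, -0.992]]
table [([179.4, 262.5], 0.83)]
plate_top [([174.5, 265.2], 0.55)]
wedge []
case [([374.8, 225.9], 0.66)]
cover [([372.3, 219.4], 0.97), ([316.7, 236.4], 0.35)]
specimen1 [([314.5, 236.1], 0.56), ([289.7, 252.0], 0.48), ([313.4, 210.7], 0.47), ([280.8, 214.2], 0.42)]
specimen2 [([314.5, 236.1], 0.56), ([289.7, 252.0], 0.48), ([313.4, 210.7], 0.47), ([280.8, 214.2], 0.42)]
specimen3 [([314.5, 236.1], 0.56), ([289.7, 252.0], 0.48), ([313.4, 210.7], 0.47), ([280.8, 214.2], 0.42)]
specimen4 [([314.5, 236.1], 0.56), ([289.7, 252.0], 0.48), ([313.4, 210.7], 0.47), ([280.8, 214.2], 0.42)]
turned [([395.0, 182.0], 0.56)]
loupe [([295.7, 181.5], 0.59)]
refblock [([189.9, 190.6], 0.84)]
```

Run:
```python
import cv2
a=cv2.imread('pics/scene0.png');cv2.imwrite('pics/scene0b.png',cv2.resize(a[100:360,60:480],None,fx=1.9,fy=1.9,interpolation=cv2.INTER_CUBIC))
a=cv2.imread('pics/top0.png');cv2.imwrite('pics/top0b.png',cv2.resize(a[130:340,110:450],None,fx=2.3,fy=2.3,interpolation=cv2.INTER_CUBIC))
```

```text
(no output)
```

View pics/scene0b.png

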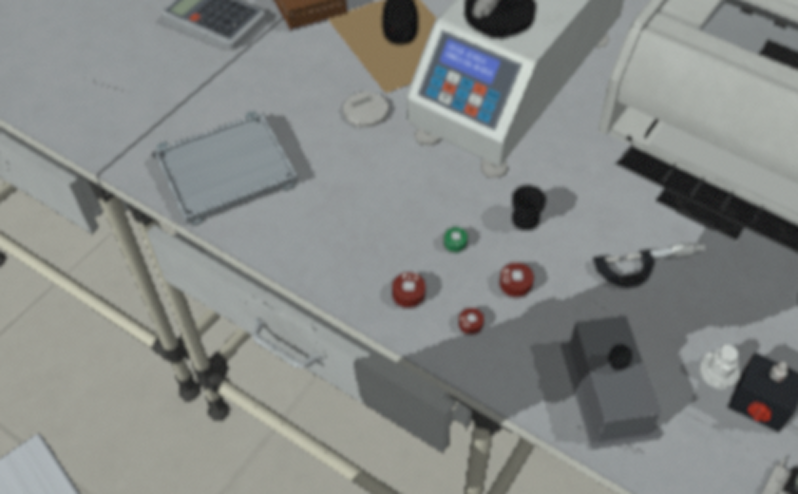

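View pics/top0b.png

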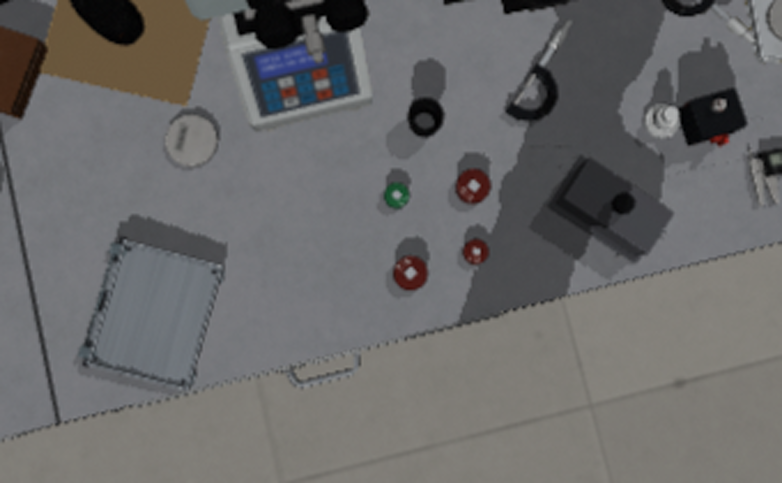

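View pics/top0.png

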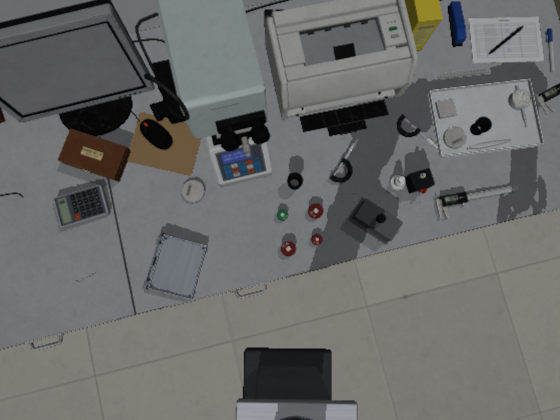

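Run:
```python
from a import *
out=[]
P={}
for n in('scene','top'):
    p=optics.snapshot(n);P[n]=p
    for d in optics.cut_out(p,'specimen1'):
        m=d['mask'].astype(np.uint8);c=np.argwhere(m)[:,::-1].mean(0)
        X=ray(p,c,0.009); cam=-np.array(p['R']).T@np.array(p['t']).ravel();dist=np.linalg.norm(X-cam)
        print(n,round(d['p'],2),d['box'],m.sum(),np.round(X*1000,1)[:2],'w mm',(d['box'][2]-d['box'][0]+0)*dist/p['fx']*1000, 'eqdiam',2*np.sqrt(m.sum()/np.pi)*dist/p['fx']*1000)
    np.savez('pics/%s0.npz'%n,**{k:np.array(v) for k,v in p.items()})
    for k in('table','cover','case','turned','loupe','refblock'):
        for d in optics.cut_out(p,k): print(n,k,d['p'],d['box'],d['mask'].sum())
for n,(x0,y0,x1,y1) in {'scene':(250,200,360,290),'top':(260,170,370,260)}.items():
    cv2.imwrite('pics/z_%s.png'%n,cv2.resize(P[n]['color'][y0:y1,x0:x1],None,fx=6.5,fy=6.5,interpolation=cv2.INTER_CUBIC))
```

```text
scene 0.81 [322.1, 240.6, 343.5, 258.9] 288 [659.5 -44.3] w mm 48.77977501200819 eqdiam 43.64930395684349
scene 0.77 [267.2, 241.7, 283.7, 264.8] 271 [553.5  29.2] w mm 37.0259361309667 eqdiam 41.68327256327083
scene 0.67 [293.7, 216.7, 303.9, 232.0] 120 [644.8  46.7] w mm 23.856342247238597 eqdiam 28.910084909001426
scene 0.46 [304.5, 264.6, 313.6, 274.9] 166 [580.  -48.8] w mm 20.039548656495267 eqdiam 32.01515780719043
scene table 0.74 [139.1, 156.7, 216.0, 217.7] 2702
scene cover 0.63 [360.0, 265.9, 406.2, 334.4] 2114
scene case 0.6 [355.5, 281.1, 410.3, 331.6] 379
scene turned 0.9 [427.2, 282.8, 450.2, 307.8] 370
scene loupe 0.85 [327.7, 199.3, 347.2, 222.5] 358
scene loupe 0.64 [428.9, 285.1, 452.6, 304.3] 367
scene loupe 0.21 [355.6, 281.5, 410.1, 334.2] 356
scene refblock 0.86 [240.9, 148.1, 263.4, 168.8] 340
top 0.54 [285.7, 237.9, 296.0, 253.9] 182 [558.6  27.2] w mm 28.29930366038911 eqdiam 41.82435747973544
top 0.44 [307.8, 201.9, 323.0, 216.2] 182 [663.3 -46.8] w mm 42.32018775425512 eqdiam 42.383298333140935
top 0.41 [310.7, 232.4, 321.3, 241.1] 100 [583.9 -49.8] w mm 29.305666942450372 eqdiam 31.196135901604315
top table 0.68 [145.0, 230.7, 206.9, 301.4] 2770
top cover 0.84 [352.2, 199.2, 405.6, 237.1] 1143
top case 0.56 [347.3, 200.4, 387.5, 242.0] 219
top turned 0.66 [389.2, 173.8, 405.8, 190.3] 186
top loupe 0.44 [289.2, 174.0, 302.2, 189.4] 175
top refblock 0.81 [182.0, 180.2, 205.9, 202.1] 389
```

View pics/z_scene.png

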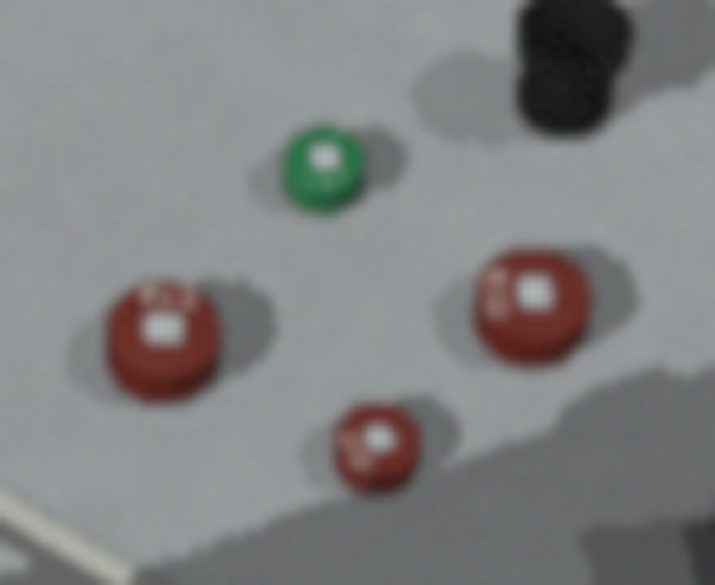

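View pics/z_top.png

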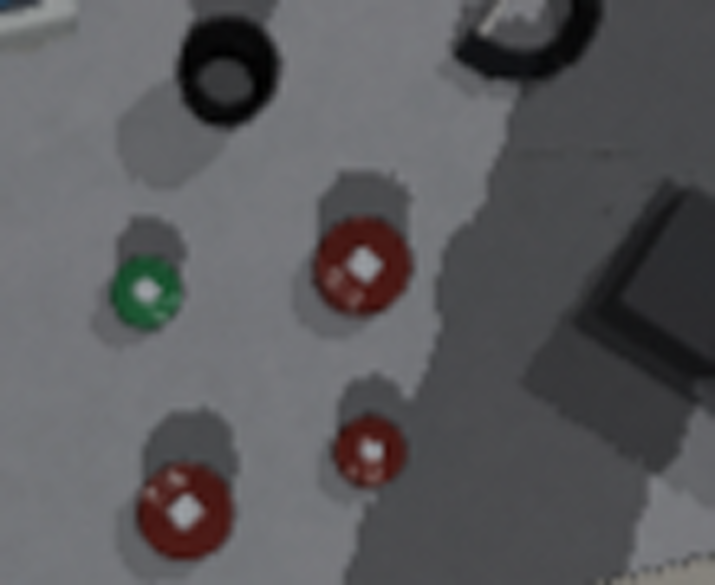

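Run:
```python
from a import *
for n,(x0,y0,x1,y1),f in (('scene',(340,255,460,345),6.5),('top',(340,160,440,250),6.5),('scene',(130,150,225,222),8),('top',(135,220,225,310),6.5)):
    im=cv2.imread('pics/%s0.png'%n)[y0:y1,x0:x1]
    im=cv2.convertScaleAbs(im,alpha=1.7,beta=10)
    k='pics/c_%s%d.png'%(n,x0);im=cv2.resize(im,None,fx=f,fy=f,interpolation=cv2.INTER_CUBIC)
    for i in range(0,x1-x0,10): cv2.putText(im,str(x0+i),(int(i*f),10),0,.35,(0,255,255)); cv2.line(im,(int(i*f),12),(int(i*f),18),(0,255,255))
    for i in range(0,y1-y0,10): cv2.putText(im,str(y0+i),(0,int(i*f)+4),0,.35,(0,255,255));
    cv2.imwrite(k,im);print(k)
```

```text
pics/c_scene340.png
pics/c_top340.png
pics/c_scene130.png
pics/c_top135.png
```

View pics/c_scene340.png

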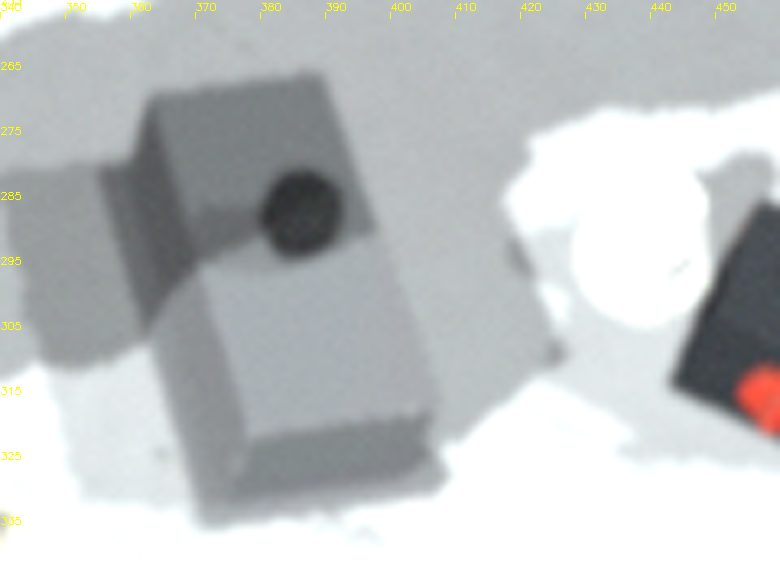

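View pics/c_top340.png

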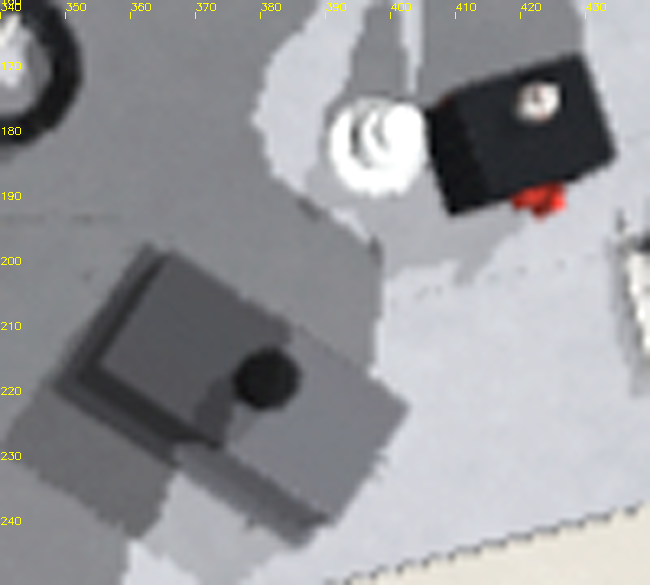

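View pics/c_scene130.png

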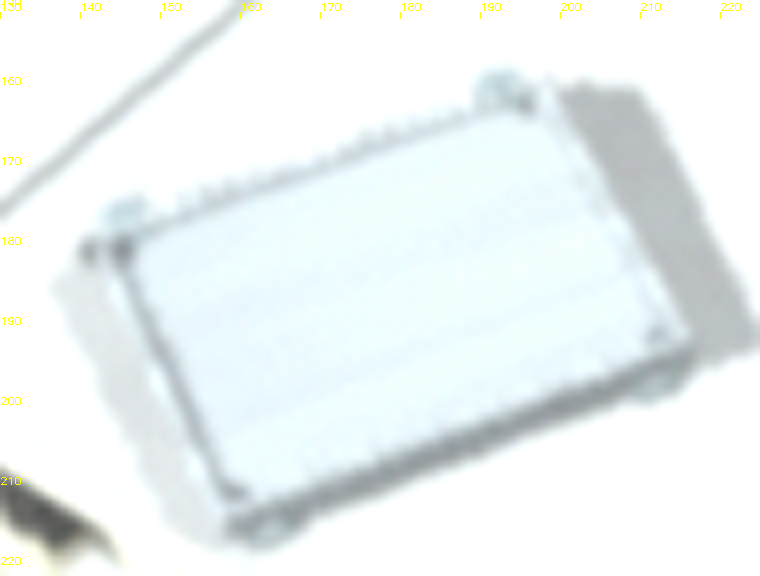

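View pics/c_top135.png

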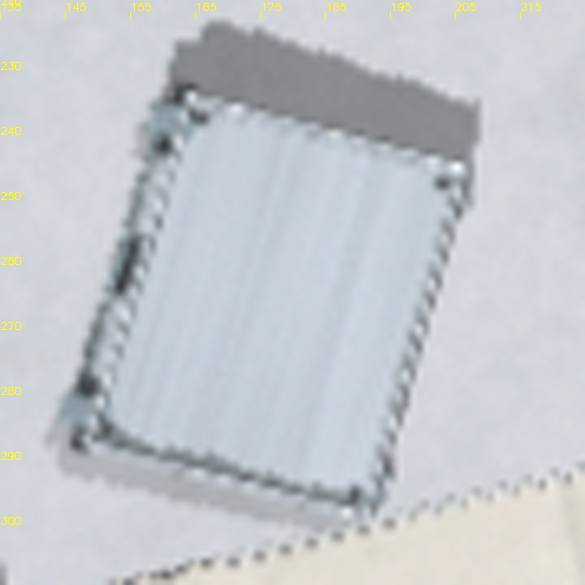

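```bash
cat >> a.py <<'E'
def load(n): return dict(np.load('pics/%s.npz'%n))
E
cat > fit.py <<'E'
from a import *
from scipy.optimize import least_squares
def fit(obs,x0):
    # obs: list (p, uv, local xyz)
    def res(v):
        c,s=np.cos(v[2]),np.sin(v[2])
        return np.concatenate([proj(p,[v[0]+c*l[0]-s*l[1],v[1]+s*l[0]+c*l[1],l[2]])-uv for p,uv,l in obs])
    o=least_squares(res,x0,loss='soft_l1');print(np.round([*o.x[:2]*1000,np.degrees(o.x[2])],1));print(np.round(o.fun.reshape(-1,2),1).tolist());return o.x
E
python3 - <<'E'
from fit import *
S,T=load('scene0'),load('top0')
for p,l in((S,[(144,180),(198.7,160.6),(216.2,192.5),(158.7,214.4)]),(T,[(162.7,233.8),(206.7,244.6),(192.2,299.2),(148.5,287)])):
    print([np.round(ray(p,u,.022)*1000)[:2].tolist() for u in l])
h,f=.026,.020
L={'hl':(.06,.075,h),'hr':(.06,-.075,h),'fr':(-.06,-.075,f),'fl':(-.06,.075,f)}
# top view: far (small row)=+x world. table +x ~ +y world => table +y ~ -x world
obs=[(T,(162.7,233.8),L['hr']),(T,(206.7,244.6),L['fr']),(T,(192.2,299.2),L['fl']),(T,(148.5,287),L['hl']),
(S,(144,180),L['hl']),(S,(198.7,160.6),L['hr']),(S,(216.2,192.5),L['fr']),(S,(158.7,214.4),L['fl'])]
fit(obs,[.55,.35,1.6]); fit(obs[:4],[.55,.35,1.6]); fit(obs[4:],[.55,.35,1.6])
print('cover')
a=(.058,.029,.058)
def c(x,y,z=.058): return (x*.058,y*.029,z)
# scene: top face corners TL(362.8,269.6) TR(389.3,266.3) BR(406.5,318.3) BL(378,322.3) ; knob centre(386.2,287.8)
# top: TL-near (355,217) far (365.5,198.5) right(402.5,223) bottom(388,240)
o=[(T,(365.5,198.5),c(1,1)),(T,(402.5,223),c(-1,1)),(T,(388.,240.5),c(-1,-1)),(T,(354.7,216.5),c(1,-1)),
(S,(389.3,266.3),c(1,1)),(S,(406.5,318.3),c(-1,1)),(S,(378,322.3),c(-1,-1)),(S,(363,269.6),c(1,-1)),
(T,(381,218),(0,0,.084)),(S,(386.2,287.8),(0,0,.08))]
for q in o[:8]: print(np.round(ray(q[0],q[1],.058)*1000)[:2])
x=fit(o,[.6,-.2,1.]); fit(o[:4],x);fit(o[4:8],x)
# case base visible corners z=6mm
b=lambda x,y:(x*.063,y*.038,.006)
fit([(T,(363,197.5),b(1,1)),(T,(347.8,218.5),b(1,-1)),(T,(386,243.5),b(-1,-1)),(S,(355.5,281),b(1,-1)),(S,(371,336),b(-1,-1)),(S,(409,328.),b(-1,1))],x)
E
```

```text
[[447.0, 398.0], [588.0, 364.0], [556.0, 247.0], [415.0, 282.0]]
[[589.0, 369.0], [562.0, 249.0], [416.0, 282.0], [446.0, 399.0]]
[502.3 323.4  76.7]
[[1.2, -0.1], [0.4, 0.2], [-0.1, 0.2], [-0.4, 1.2], [-1.7, -0.6], [0.2, -1.4], [1.7, -0.6], [0.1, 0.3]]
[503.  324.1  77.2]
[[0.7, -0.3], [-0.0, -0.3], [-0.1, -0.2], [-0.5, 1.2]]
[501.3 322.2  76.2]
[[-1.8, -0.4], [0.4, -0.9], [1.5, 0.1], [-0.3, 0.8]]
cover
[ 690. -175.]
[ 626. -272.]
[ 579. -233.]
[ 641. -146.]
[ 688. -176.]
[ 623. -272.]
[ 576. -241.]
[ 641. -146.]
[ 632.9 -209.3   40.2]
[[-9.3, 11.6], [-17.6, 21.0], [13.4, -10.5], [17.9, -20.0], [-19.3, -0.1], [-37.4, -0.2], [21.9, -0.1], [35.4, 0.1], [0.3, 0.9], [0.2, -0.3]]
[ 634.7 -203.9    3.2]
[[-1.2, -0.4], [-35.3, 18.6], [1.2, 0.3], [31.3, -19.2]]
[ 613.3 -192.1   40.6]
[[-32.0, -0.0], [-50.9, -0.0], [8.4, -0.1], [22.6, 0.1]]
[ 576.8 -169.    56. ]
[[-30.0, 42.9], [0.4, -0.6], [0.3, 0.5], [1.9, -1.6], [1.8, -1.1], [-73.8, 11.9]]
```

Run:
```python
from fit import *
S,T=load('scene0'),load('top0')
def c(x,y,z=.058): return (x*.058,-y*.029,z)
o=[(T,(365.5,198.5),c(1,1)),(T,(402.5,223),c(-1,1)),(T,(388.,240.5),c(-1,-1)),(T,(354.7,216.5),c(1,-1)),
(S,(389.3,266.3),c(1,1)),(S,(406.5,318.3),c(-1,1)),(S,(378,322.3),c(-1,-1)),(S,(363,269.6),c(1,-1)),
(T,(381,218),(0,0,.084)),(S,(386.2,287.8),(0,0,.08))]
x=fit(o,[.6,-.2,1.]); fit(o[:4],x);fit(o[4:8],x);fit(o[8:],x)
b=lambda x,y:(x*.063,-y*.038,.006)
fit([(T,(363,197.5),b(1,1)),(T,(347.8,218.5),b(1,-1)),(T,(386,243.5),b(-1,-1)),(S,(355.5,281),b(1,-1)),(S,(371,336),b(-1,-1)),(S,(409,328.),b(-1,1))],x)
for n,g in(('turned',.022),('loupe',.023),('refblock',.005)):
  for p,uv in((T,{'turned':(397,182),'loupe':(295.7,181.5),'refblock':(193.9,190.9)}[n]),(S,{'turned':(438.6,295),'loupe':(337.5,211),'refblock':(252,158)}[n])): print(n,np.round(ray(p,uv,g)[:2]*1000))
# specimens z centre ~.009 using disc outlines centre
for n,u,v in(('green',(282.5,214.9),(299.7,225.7)),('red',(316.9,239.4),(308,269))): print(n,ray(T,u,.012)*1000,ray(S,v,.009)*1000)
```

```text
[ 633.1 -208.5   56.1]
[[0.6, 0.2], [0.2, 0.5], [2.9, 1.0], [-0.5, -0.0], [0.5, -0.3], [0.8, -0.4], [-0.1, -0.5], [-0.5, -0.4], [-0.0, 0.8], [-0.0, -0.6]]
[ 634.2 -207.1   56.2]
[[0.1, -0.2], [-0.3, 0.1], [2.4, 0.6], [-1.1, -0.4]]
[ 632.2 -208.9   56.1]
[[0.4, 0.1], [0.6, 0.1], [-0.4, -0.1], [-0.7, -0.0]]
[ 633.4 -209.    56.1]
[[0.2, 0.7], [0.2, -0.5]]
[ 637.4 -209.9   57.1]
[[-0.7, -0.6], [-0.1, 0.8], [0.2, 1.2], [0.1, -1.1], [1.1, -0.6], [-0.1, 1.9]]
turned [ 744. -271.]
turned [ 733. -279.]
loupe [740.  10.]
loupe [736.  12.]
refblock [712. 293.]
refblock [707. 294.]
green [647.90262545  44.56150905  12.        ] [647.13113589  46.6737335    9.        ]
red [581.98779548 -50.68243608  12.        ] [580.38533569 -50.29397109   9.        ]
```

Run:
```python
from fit import *
T=load('top0')
for u in [(340,256),(390,245),(430,236),(300,266),(200,290),(342,170),(345,180),(330,160),(405,123),(242,180),(270,180)]: print(u,np.round(ray(T,u,0)[:2]*1000))
```

```text
(340, 256) [ 538. -116.]
(390, 245) [ 571. -254.]
(430, 236) [ 598. -366.]
(300, 266) [509.  -6.]
(200, 290) [439. 265.]
(342, 170) [ 781. -122.]
(345, 180) [ 752. -131.]
(330, 160) [809. -88.]
(405, 123) [ 922. -304.]
(242, 180) [746. 160.]
(270, 180) [748.  81.]
```

Call:
arm_command --targets '[[[352,377,-60],30],[[352,377,-60],30],[[352,377,-60],30],[[352,377,-60],30],[[352,377,-60],30],[[352,377,-60],30],[[352,377,-60],30],[[352,377,-60],30]]' --claw 70

```text
t: 3.1
position: [0.621, -0.222, 0.1816]
ee_rot: [[0.565, 0.825, 0.001], [0.825, -0.565, -0.001], [-0.0, 0.001, -1.0]]
ft_force: [0.5, -1.6, 0.1]
grip_width: 0.0701
```

Call:
arm_command --targets '[[[0,0,0],0],[[0,0,0],0]]'

```text
t: 3.35
position: [0.6196, -0.2235, 0.1813]
ee_rot: [[0.565, 0.825, -0.001], [0.825, -0.565, -0.001], [-0.001, -0.0, -1.0]]
ft_force: [-0.3, -0.4, -0.3]
grip_width: 0.0701
```

Call:
arm_command --targets '[[[14,15,-50],0],[[14,15,-100],0],[[14,15,-111],0],[[14,15,-111],0]]'

```text
t: 3.85
position: [0.6332, -0.2102, 0.0711]
ee_rot: [[0.567, 0.824, -0.0], [0.824, -0.567, -0.001], [-0.001, 0.0, -1.0]]
ft_force: [0.4, 1.0, 0.8]
grip_width: 0.0703
```

```bash
python3 - <<'E'
from a import *
s=r.state();print(s['position'],s['ft_force'])
for n,(x0,y0,x1,y1) in (('scene',(340,205,460,345)),('top',(340,160,440,250))):
    p=optics.snapshot(n);cv2.imwrite('pics/k_%s.png'%n,cv2.resize(p['color'][y0:y1,x0:x1],None,fx=4,fy=4))
E
python3 -c "
import cv2,numpy as np
a=cv2.imread('pics/k_scene.png');b=cv2.imread('pics/k_top.png');b=cv2.resize(b,None,fx=.8,fy=.8)
c=np.zeros((560,800,3),np.uint8);c[:a.shape[0],:480]=a[:,:480];c[:b.shape[0],480:480+b.shape[1]]=b;cv2.imwrite('pics/k1.png',c)"
```

```text
[ 0.63324846 -0.21016168  0.07107162] [0.36158525 0.99796065 0.80283492]
```

View pics/k1.png

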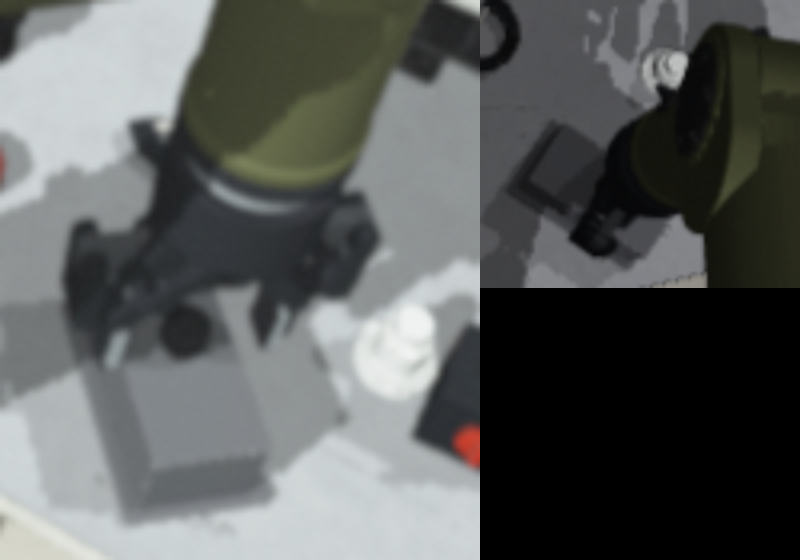

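Call:
arm_command --targets '[[[0,1,-1],0],[[0,1,-1],0],[[0,1,-1],0],[[0,1,-1],0],[[0,1,-1],0],[[0,1,-1],0]]' --claw 10

```text
t: 4.7
position: [0.6346, -0.2075, 0.0706]
ee_rot: [[0.565, 0.825, 0.002], [0.825, -0.565, -0.001], [0.0, 0.002, -1.0]]
ft_force: [0.4, -0.3, 5.1]
grip_width: 0.0216
```

Call:
arm_command --targets '[[[0,0,10],0],[[0,0,30],0],[[0,0,50],0],[[0,0,70],0],[[0,0,90],0],[[0,0,100],0],[[0,0,100],0]]'

```text
t: 5.58
position: [0.6342, -0.2073, 0.1707]
ee_rot: [[0.565, 0.825, 0.002], [0.825, -0.565, -0.001], [0.0, 0.002, -1.0]]
ft_force: [-0.3, 0.3, -2.7]
grip_width: 0.0215
```

```bash
cat > look.py <<'E'
import sys
from a import *
def look(name,ts=(340,160,440,250),ss=(340,205,460,345)):
    P=[]
    ims=[]
    for n,(x0,y0,x1,y1) in (('scene',ss),('top',ts)):
        p=optics.snapshot(n);np.savez('pics/%s_%s.npz'%(n,name),**{k:np.array(v) for k,v in p.items()});P.append(p)
        c=p['color'][y0:y1,x0:x1];c=cv2.convertScaleAbs(c,alpha=1.4,beta=5);f=min(400/c.shape[1],560/c.shape[0]);c=cv2.resize(c,None,fx=f,fy=f,interpolation=cv2.INTER_CUBIC)
        for i in range(x0-x0%20+20,x1,20): cv2.putText(c,str(i),(int((i-x0)*f),10),0,.35,(0,255,255)); cv2.line(c,(int((i-x0)*f),12),(int((i-x0)*f),17),(0,0,255))
        for i in range(y0-y0%20+20,y1,20): cv2.putText(c,str(i),(0,int((i-y0)*f)+4),0,.35,(0,255,255))
        b=np.zeros((560,400,3),np.uint8);b[:c.shape[0],:c.shape[1]]=c[:560,:400];ims.append(b)
    cv2.imwrite('pics/%s.png'%name,np.hstack(ims));s=r.state();print(s['t'],np.round(s['position'],4),np.round(s['ft_force'],1),s['grip_width'],np.round(s['joint_positions'],0))
    return P
if __name__=='__main__': look(sys.argv[1],*[tuple(map(int,a.split(','))) for a in sys.argv[2:]])
E
python3 look.py l1
```

```text
5.675 [ 0.6333 -0.2071  0.1688] [-0.2 -0.4 -1.9] 0.0218047608996058 [ 33.  24. -22.  85.   9.  73. -25.]
```

View pics/l1.png

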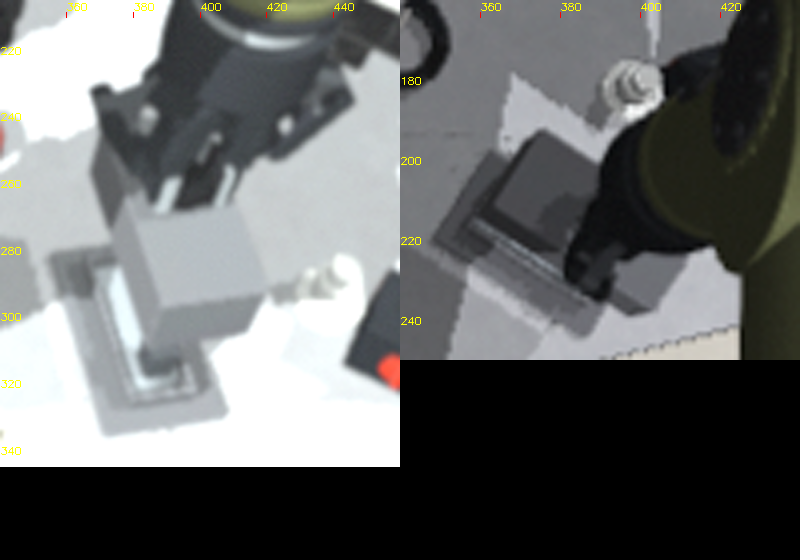

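Call:
arm_command --targets '[[[1,40,0],0],[[2,90,0],0],[[3,140,0],0],[[4,190,0],0],[[5,240,0],0],[[6,290,0],0],[[7,340,0],0],[[7,362,0],0]]'

```text
t: 6.68
position: [0.6392, 0.1594, 0.1685]
ee_rot: [[0.561, 0.828, -0.002], [0.828, -0.561, 0.002], [0.0, -0.003, -1.0]]
ft_force: [0.0, -0.1, -2.1]
grip_width: 0.0217
```

Call:
arm_command --targets '[[[0,0,0],0],[[0,0,-30],0],[[0,0,-60],0],[[0,0,-85],0],[[0,0,-97],0],[[0,0,-103],0],[[0,0,-105],0],[[0,0,-105],0]]'

```text
t: 7.68
position: [0.6413, 0.1548, 0.0654]
ee_rot: [[0.565, 0.825, 0.001], [0.825, -0.565, 0.0], [0.001, 0.001, -1.0]]
ft_force: [0.1, 1.7, -2.0]
grip_width: 0.0217
```

```bash
python3 look.py l2 130,170,330,310 150,150,350,330
```

```text
7.775 [0.6413 0.155  0.0655] [-0.   0.  -0.7] 0.021486249864773828 [  6.  30. -29.  91.  16.  63. -61.]
```

View pics/l2.png

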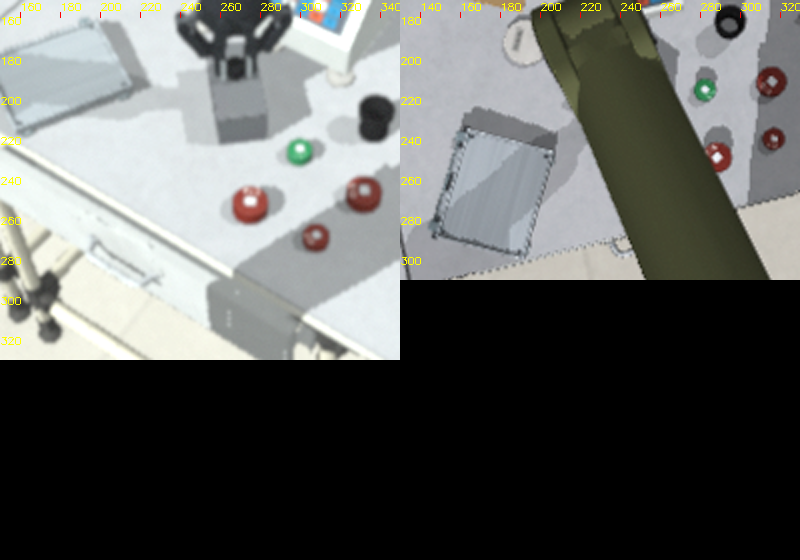

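Cover stands near (255,115) in scene. Lower the last millimetre and release.

Call:
arm_command --targets '[[[0,0,-1],0],[[0,0,-1.5],0],[[0,0,-1.5],0]]'

```text
t: 8.15
position: [0.6417, 0.1548, 0.0646]
ee_rot: [[0.565, 0.825, 0.002], [0.825, -0.565, -0.0], [0.001, 0.002, -1.0]]
ft_force: [0.4, -1.4, 5.3]
grip_width: 0.0216
```

Call:
arm_command --targets '[[[0,0,0],0],[[0,0,0],0],[[0,0,0],0],[[0,0,0],0],[[0,0,10],0],[[0,0,40],0],[[0,0,90],0],[[0,0,130],0]]' --claw 60

```text
t: 9.15
position: [0.6412, 0.1551, 0.196]
ee_rot: [[0.565, 0.825, 0.002], [0.825, -0.565, 0.001], [0.002, 0.001, -1.0]]
ft_force: [0.5, 0.1, -0.2]
grip_width: 0.0599
```

Call:
arm_command --targets '[[[-4,-60,0],0],[[-8,-120,0],0],[[-12,-180,0],0],[[-16,-240,0],0],[[-20,-300,0],0],[[-23,-360,0],0],[[-25,-388,0],0],[[-25,-388,0],0]]'

```text
t: 10.15
position: [0.6149, -0.2371, 0.1935]
ee_rot: [[0.57, 0.822, 0.0], [0.822, -0.57, -0.001], [-0.001, 0.001, -1.0]]
ft_force: [0.1, 0.7, -0.0]
grip_width: 0.06
```

```bash
python3 look.py l3 180,140,420,310 200,130,440,350
```

```text
10.25 [ 0.6162 -0.2318  0.1936] [ 0.5  0.4 -0.2] 0.06017821631948291 [ 35.  22. -22.  85.   8.  75. -22.]
```

View pics/l3.png

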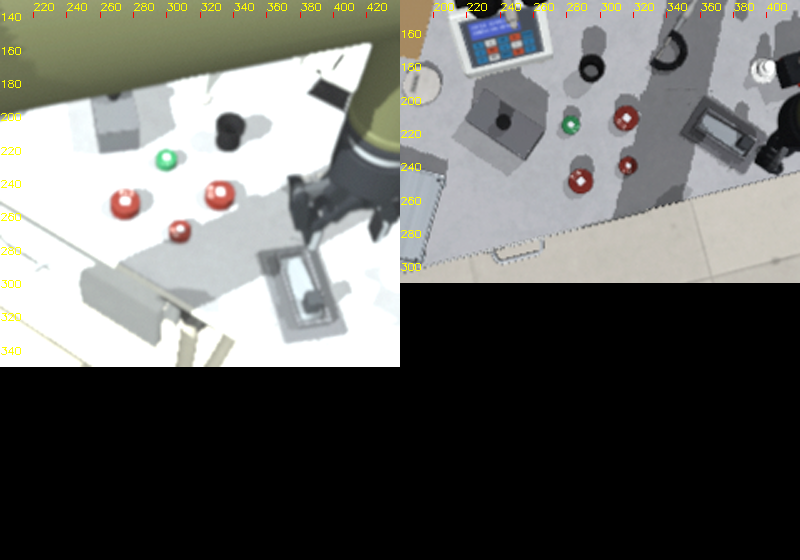

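Run:
```python
from a import *
ims=[]
for n,(x0,y0,x1,y1) in (('scene_l3',(355,270,415,340)),('top_l3',(345,185,405,245))):
    p=load(n);f=6.5
    c=cv2.resize(cv2.convertScaleAbs(p['color'][y0:y1,x0:x1],alpha=1.5),None,fx=f,fy=f,interpolation=cv2.INTER_CUBIC)
    for i in range(x0,x1,10): cv2.putText(c,str(i),(int((i-x0)*f),10),0,.35,(0,0,255))
    for i in range(y0,y1,10): cv2.putText(c,str(i),(0,int((i-y0)*f)+4),0,.35,(0,0,255))
    b=np.zeros((460,395,3),np.uint8);b[:c.shape[0],:c.shape[1]]=c[:460,:395];ims.append(b)
    print([(np.round(d['point'],1),round(d['p'],2)) for d in optics.spot_point(optics.snapshot(n[:-3]),'wedge')])
cv2.imwrite('pics/w.png',np.hstack(ims))
```

```text
[(array([378.8, 302. ]), 0.68)]
[(array([371.3, 218.2]), 0.56)]
```

View pics/w.png

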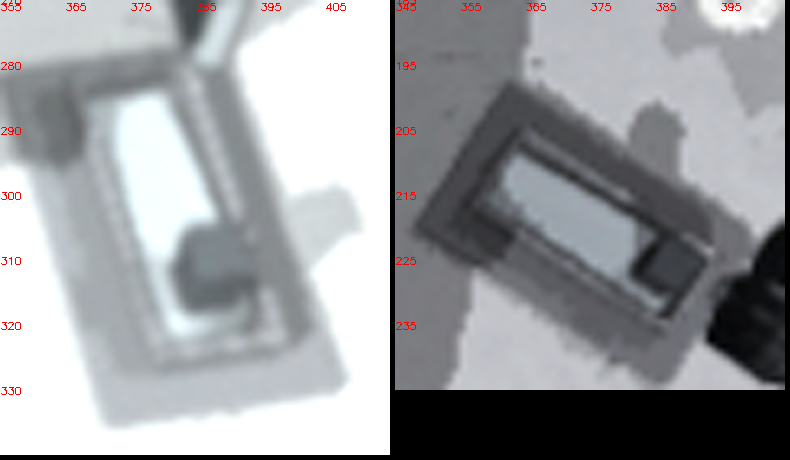

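Run:
```python
from fit import *
S,T=load('scene_l3'),load('top_l3')
a=ray(T,(388.1,225.2),.05);b=ray(S,(388,309),.05);print(a,b)
# tip centre z=8.5
print(ray(T,((508-395)/6.5+345+.7,170/6.5+185),.008),ray(S,(355+135/6.5,270+95/6.5),.008))
# base corners
b=lambda x,y:(x*.063,-y*.038,.006)
q=lambda u,v:(345+(u-395)/6.5,185+v/6.5); g=lambda u,v:(355+u/6.5,270+v/6.5)
fit([(T,q(515,80),b(1,1)),(T,q(415,230),b(1,-1)),(T,q(655,388),b(-1,-1)),(T,q(752,235),b(-1,1)),(S,g(2,82),b(1,-1)),(S,g(105,428),b(-1,-1)),(S,g(348,380),b(-1,1))],[.633,-.208,1.])
d=np.array([np.cos(np.radians(56.4)),np.sin(np.radians(56.4))]);print(np.array([.6335,-.208])-d*.032)
```

```text
[ 0.62052056 -0.23617561  0.05      ] [ 0.61578328 -0.23487543  0.05      ]
[ 0.66302852 -0.17903831  0.008     ] [ 0.66233282 -0.17316643  0.008     ]
[ 636.4 -209.4   57.7]
[[-1.6, 0.0], [-0.6, -0.5], [1.2, 0.2], [0.5, 0.9], [-0.4, -2.5], [0.7, -0.2], [0.1, 1.3]]
[ 0.61579147 -0.23465348]
```

Call:
arm_command --targets '[[[2,-4,-50],1],[[2,-4,-100],1],[[2,-4,-135],1],[[2,-4,-152],1],[[2,-4,-160],1],[[2,-4,-160],1]]' --claw 50

```text
t: 11.2
position: [0.6185, -0.2371, 0.0339]
ee_rot: [[0.55, 0.835, 0.001], [0.835, -0.55, -0.0], [0.0, 0.001, -1.0]]
ft_force: [-0.2, -0.5, -0.4]
grip_width: 0.0499
```

```bash
python3 look.py l4 340,160,440,250 340,230,440,345
```

```text
11.3 [ 0.6189 -0.2375  0.0348] [-0.4 -0.  -0.8] 0.050064528771157406 [ 34.  31. -20.  92.  12.  59. -23.]
```

View pics/l4.png

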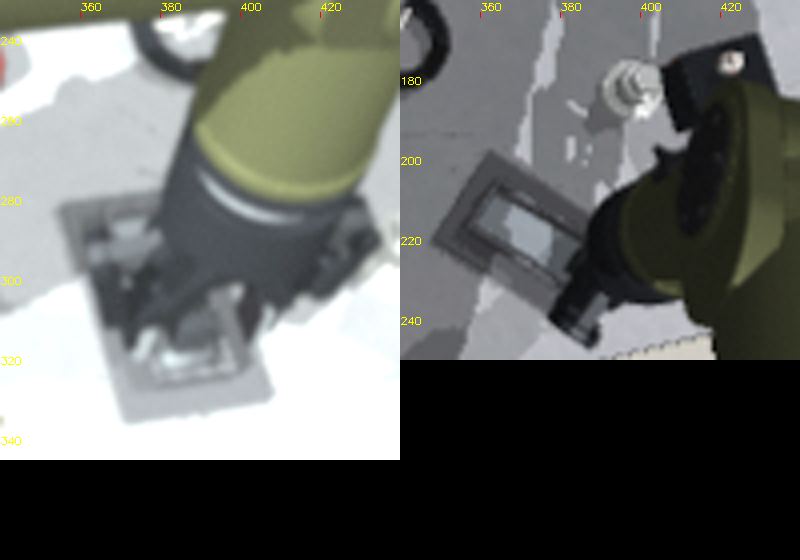

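Fingers straddle the block. Close and lift.

Call:
arm_command --targets '[[[0,0,-1],0],[[0,0,-1],0],[[0,0,-1],0],[[0,0,-1],0],[[0,0,-1],0],[[0,0,-1],0]]' --claw 8

```text
t: 12.05
position: [0.6183, -0.2375, 0.033]
ee_rot: [[0.55, 0.835, 0.001], [0.835, -0.55, -0.001], [0.0, 0.001, -1.0]]
ft_force: [-1.4, -0.1, 5.4]
grip_width: 0.0168
```

Call:
arm_command --targets '[[[0,0,10],0],[[0,0,25],0],[[0,0,45],0],[[0,0,70],0],[[0,0,90],0],[[0,0,90],0],[[0,0,90],0]]'

```text
t: 12.92
position: [0.6173, -0.2371, 0.1215]
ee_rot: [[0.55, 0.835, -0.001], [0.835, -0.55, 0.0], [-0.0, -0.001, -1.0]]
ft_force: [-0.2, -0.1, -1.9]
grip_width: 0.0169
```

```bash
python3 look.py l5 340,160,440,250 340,180,440,345
```

```text
13.025 [ 0.6169 -0.237   0.1207] [ 0.1 -0.6 -1.7] 0.016933560381701362 [ 35.  26. -21.  89.  10.  68. -21.]
```

View pics/l5.png

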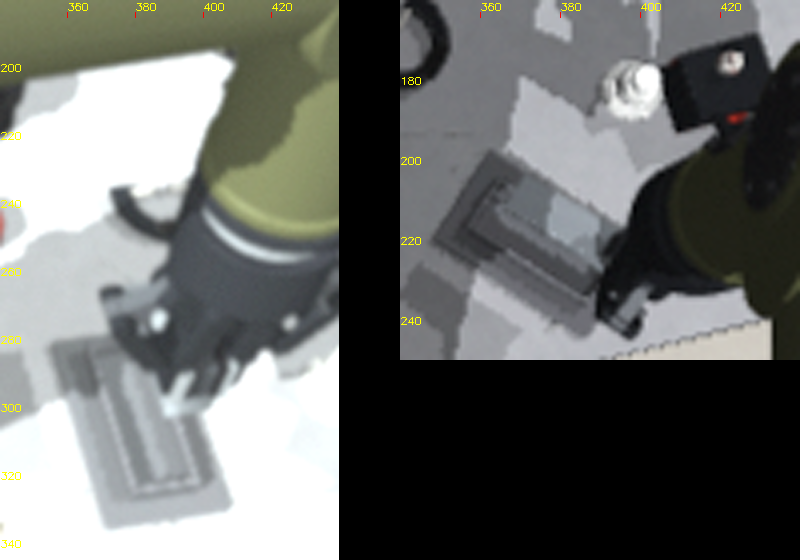

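Run:
```python
from a import *
T=load('top_l3')
for u in [(207.3,292.3),(153.5,309),(280,271),(345,255.5)]: print(u,np.round(ray(T,u,0)[:2]*1000))
d=np.array([np.cos(np.radians(76.8)),np.sin(np.radians(76.8))]);n=np.array([-d[1],d[0]]);o=np.array([502.5,323.3])
for x in(-125,-55): print(x,'wedge',o+d*x-20*n,'block',o+d*(x-32)-20*n)
```

```text
(207.3, 292.3) [434. 245.]
(153.5, 309) [387. 389.]
(280, 271) [494.  49.]
(345, 255.5) [ 540. -130.]
-125 wedge [493.42771929 197.03561974] block [486.12049145 165.88109485]
-55 wedge [509.4122802  265.18614294] block [502.10505236 234.03161805]
```

Call:
arm_command --targets '[[[-17,50,0],3],[[-34,105,0],6],[[-51,160,0],9],[[-70,215,0],12],[[-88,270,0],15],[[-106,325,0],18],[[-122,375,0],20],[[-131,403,0],20]]'

```text
t: 14.02
position: [0.4848, 0.1689, 0.1216]
ee_rot: [[0.228, 0.974, -0.001], [0.974, -0.228, 0.0], [0.0, -0.001, -1.0]]
ft_force: [0.2, -1.6, -2.1]
grip_width: 0.0171
```

Call:
arm_command --targets '[[[0,0,0],0],[[0,0,-30],0],[[0,0,-60],0],[[0,0,-80],0],[[0,0,-88],0],[[0,0,-88],0]]'

```text
t: 14.78
position: [0.4867, 0.165, 0.0337]
ee_rot: [[0.233, 0.973, -0.001], [0.973, -0.233, -0.0], [-0.001, -0.001, -1.0]]
ft_force: [-0.5, -0.3, -1.2]
grip_width: 0.0172
```

```bash
python3 look.py l6 135,210,265,310 130,140,290,290
```

```text
14.875 [0.4875 0.1657 0.0347] [-0.1  0.3 -1.7] 0.016784952707643287 [ 11.  17. -37. 113.  13.  53. -46.]
```

View pics/l6.png

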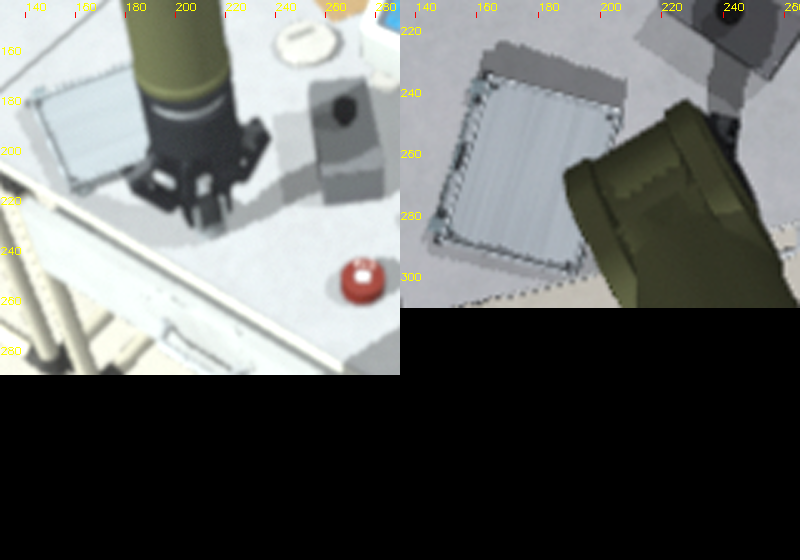

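Call:
arm_command --targets '[[[0,0,-4],0],[[0,0,-6],0],[[0,0,-7],0],[[0,0,-7],0]]'

```text
t: 15.38
position: [0.4868, 0.1658, 0.0271]
ee_rot: [[0.232, 0.973, 0.0], [0.973, -0.232, -0.0], [-0.0, 0.0, -1.0]]
ft_force: [0.5, -0.1, -1.7]
grip_width: 0.0165
```

Call:
arm_command --targets '[[[1,5,0],0],[[3,12,0],0],[[5,20,0],0],[[7,28,0],0],[[8,34,0],0],[[9,40,0],0],[[9,40,0],0]]'

```text
t: 16.25
position: [0.4957, 0.2061, 0.027]
ee_rot: [[0.231, 0.973, -0.0], [0.973, -0.231, 0.0], [0.0, -0.0, -1.0]]
ft_force: [-0.1, -0.1, -1.4]
grip_width: 0.0167
```

```bash
python3 look.py l7 135,210,265,310 130,140,290,290
```

```text
16.35 [0.4958 0.2061 0.027 ] [-0.2  0.8 -1.9] 0.01681995947315874 [  7.  21. -37. 111.  15.  53. -51.]
```

View pics/l7.png

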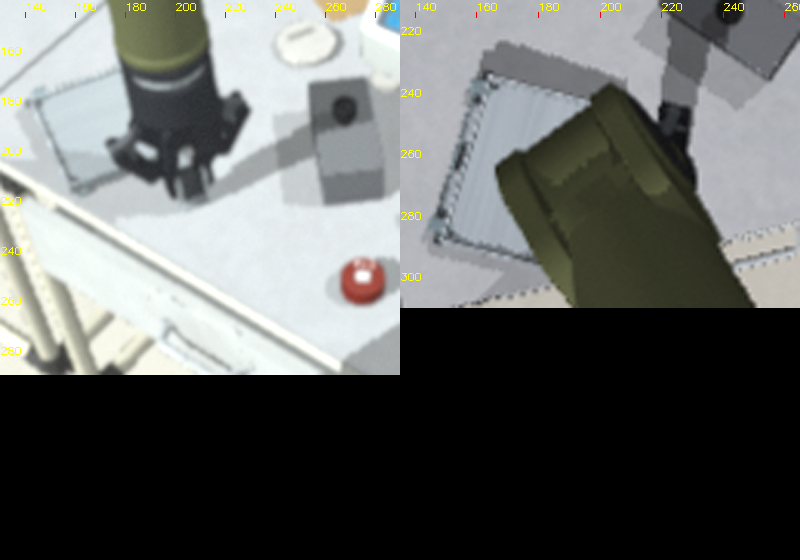

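Call:
arm_command --targets '[[[1,5,0],0],[[2,9,0],0],[[3,13,0],0],[[4,17,0],0],[[5,22,0],0],[[6,26,0],0],[[6,28,0],0],[[6,28,0],0]]'

```text
t: 17.35
position: [0.5021, 0.2309, 0.027]
ee_rot: [[0.234, 0.972, -0.001], [0.972, -0.234, -0.004], [-0.004, 0.0, -1.0]]
ft_force: [-0.1, -5.9, 1.1]
grip_width: 0.0168
```

```bash
python3 look.py l8 135,210,265,310 130,140,290,290
```

```text
17.45 [0.5021 0.2309 0.027 ] [-0.9 -6.1  2.4] 0.016739617027107617 [  4.  23. -37. 108.  17.  54. -54.]
```

View pics/l8.png

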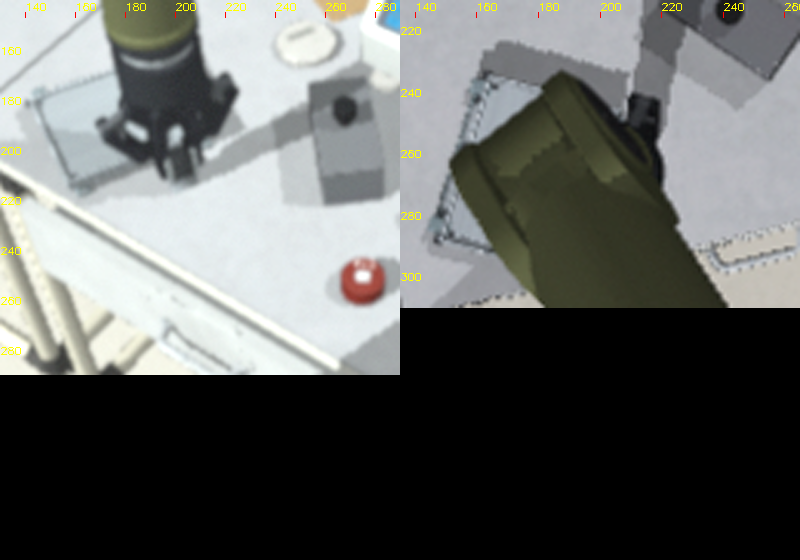

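Call:
arm_command --targets '[[[0,1.5,0],0],[[0.5,3,0],0],[[0.5,3,0],0],[[0.5,3,0],0]]'

```text
t: 17.95
position: [0.5025, 0.2336, 0.027]
ee_rot: [[0.234, 0.972, -0.001], [0.972, -0.234, -0.005], [-0.005, 0.0, -1.0]]
ft_force: [-1.5, -6.1, 2.7]
grip_width: 0.0172
```

Call:
arm_command --targets '[[[0,0,0],0],[[0,0,0],0],[[0,0,0],0],[[0,0,0],0],[[0,0,20],0],[[0,0,60],0],[[0,0,110],0],[[0,0,130],0]]' --claw 40

```text
t: 18.95
position: [0.5038, 0.2381, 0.1617]
ee_rot: [[0.231, 0.973, 0.006], [0.973, -0.231, 0.002], [0.003, 0.005, -1.0]]
ft_force: [0.2, -0.0, 0.2]
grip_width: 0.04
```

Call:
arm_command --targets '[[[15,-55,0],0],[[30,-110,0],0],[[45,-165,0],0],[[60,-220,0],0],[[75,-260,0],0],[[75,-260,0],0]]'

```text
t: 19.7
position: [0.5777, -0.0284, 0.157]
ee_rot: [[0.239, 0.971, -0.0], [0.971, -0.239, -0.001], [-0.002, 0.0, -1.0]]
ft_force: [0.2, 0.8, 0.2]
grip_width: 0.04
```

```bash
python3 look.py l9 135,220,225,310 130,140,230,240
```

```text
19.8 [ 0.577  -0.0229  0.1571] [ 0.3  0.2 -0.5] 0.04007465943241931 [ 26.  15. -31.  99.   8.  68. -20.]
```

View pics/l9.png

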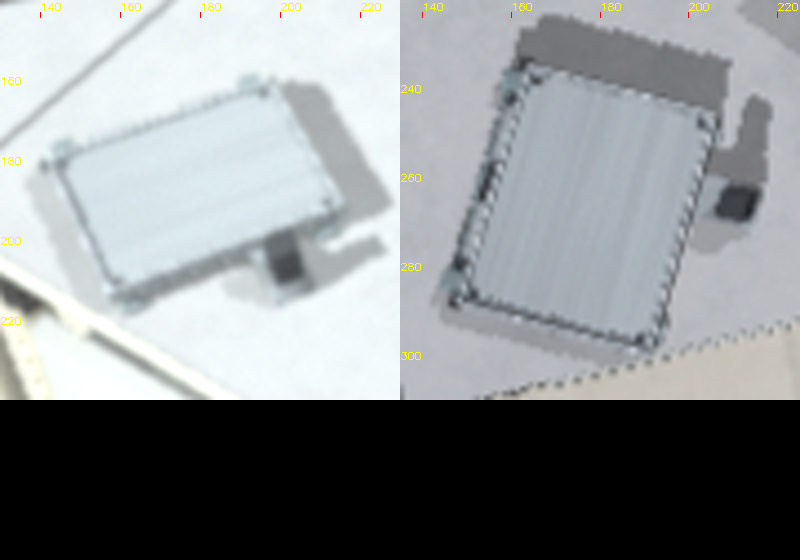

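Run:
```python
from a import *
from scipy.ndimage import map_coordinates
S0,T0,S,T=load('scene0'),load('top0'),load('scene_l9'),load('top_l9')
b=[ray(T,(210.8,265.7),.044),ray(S,(201.8,204.5),.044)]
d=np.array([np.cos(np.radians(76.8)),np.sin(np.radians(76.8))]);n=np.array([-d[1],d[0]]);o=np.array([.5025,.3233])
for x in b: print('block table frame',(x[:2]-o)@d,(x[:2]-o)@n)
def P(p,x,y,t,z0=.005):
    # plate-local: hinge x=.06,z=.017; tilt t (neg=front low): front rises by t*(.12)
    l=.06-x; return proj(p,[*(o+d*(x)+n*y),.017+.009+ t*l])
def g(p): return cv2.GaussianBlur(cv2.cvtColor(p['color'],cv2.COLOR_BGR2GRAY).astype(np.float32),(0,0),.7)
for nm,A,B in(('scene',S0,S),('top',T0,T)):
    a,bb=g(A),g(B)
    for c,(x,y) in {'fl':(-.054,.069),'fr':(-.054,-.069),'hl':(.054,.069),'hr':(.054,-.069)}.items():
        u=P(A,x,y,-.05); exp=P(A,x,y,0)-u
        X,Y=int(round(u[0])),int(round(u[1]))
        tp=a[Y-4:Y+5,X-4:X+5]; big=bb[Y-9:Y+10,X-9:X+10]
        m=cv2.matchTemplate(cv2.resize(big,None,fx=8,fy=8,interpolation=cv2.INTER_CUBIC),cv2.resize(tp,None,fx=8,fy=8,interpolation=cv2.INTER_CUBIC),cv2.TM_CCOEFF_NORMED)
        _,v,_,l=cv2.minMaxLoc(m); print(nm,c,u.round(1),'exp',exp.round(2),'meas',(l[0]/8-5,l[1]/8-5),round(v,3))
```

```text
block table frame -0.0880276496082884 -0.02355889643989548
block table frame -0.09794648254726976 -0.02011994315730892
scene fl [160.5 211.9] exp [-0.47 -1.51] meas (0.0, -1.25) 0.966
scene fr [214.7 191. ] exp [-0.23 -1.53] meas (-0.125, -1.25) 0.978
scene hl [145.5 180.3] exp [-0.03 -0.08] meas (0.0, 0.0) 0.954
scene hr [197.6 161.5] exp [-0.02 -0.08] meas (0.375, 0.0) 0.98
top fl [190.6 296.5] exp [-0.41  0.14] meas (-0.25, 0.0) 0.956
top fr [204.4 246.3] exp [-0.34 -0.11] meas (-0.25, -0.25) 0.913
top hl [151.  286.6] exp [-0.03  0.  ] meas (0.0, 0.125) 0.978
top hr [165.4 236.3] exp [-0.03 -0.01] meas (0.125, 0.0) 0.984
```

Run:
```python
from a import *
from scipy.ndimage import map_coordinates
from scipy.optimize import minimize_scalar
S0,T0,S,T=load('scene0'),load('top0'),load('scene_l9'),load('top_l9')
d=np.array([np.cos(np.radians(76.8)),np.sin(np.radians(76.8))]);n=np.array([-d[1],d[0]]);o=np.array([.5025,.3233])
def P(p,x,y,t): return proj(p,[*(o+d*x+n*y),.022+t*(.06-x)])
g=lambda p:p['color'].astype(np.float32).mean(2)
for nm,A,B in(('scene',S0,S),('top',T0,T)):
    a,b=g(A),g(B)
    for yl in(np.linspace(-.06,.06,60),np.linspace(.0,.068,50),np.linspace(.02,.068,50)):
        xs=np.linspace(-.066,-.03,50)
        pts0=np.array([P(A,x,y,-.05) for y in yl for x in xs])
        ia=map_coordinates(a,[pts0[:,1],pts0[:,0]],order=3)
        def cost(t):
            q=np.array([P(B,x,y,t) for y in yl for x in xs]);ib=map_coordinates(b,[q[:,1],q[:,0]],order=3)
            return -np.corrcoef(ia,ib)[0,1]
        ts=np.arange(-.06,.03,.005);c=[cost(t) for t in ts];i=np.argmin(c)
        print(nm,yl[0],minimize_scalar(cost,bounds=(ts[i]-.006,ts[i]+.006),method='bounded').x,-c[i])
z=[]
for p,(x0,y0) in((S,(180,180)),(T,(185,245))):
    c=cv2.resize(cv2.convertScaleAbs(p['color'][y0:y0+40,x0:x0+40],alpha=1.6),None,fx=10,fy=10,interpolation=cv2.INTER_CUBIC)
    for i in range(0,40,5): cv2.putText(c,str(x0+i),(i*10,10),0,.35,(0,0,255));cv2.putText(c,str(y0+i),(0,i*10+4),0,.35,(0,0,255))
    z.append(c)
cv2.imwrite('pics/z9.png',np.hstack(z))
```

```text
scene -0.06 -0.0055509400442192046 0.9677575665428325
scene 0.0 -0.010163963097657526 0.976330063728642
scene 0.02 -0.01169419299236197 0.9748193731413453
top -0.06 -0.0659945627537546 0.5821175188442977
top 0.0 -0.03352464637777597 0.7551203973542231
top 0.02 -0.02723168214881594 0.8021804128033725
```

View pics/z9.png

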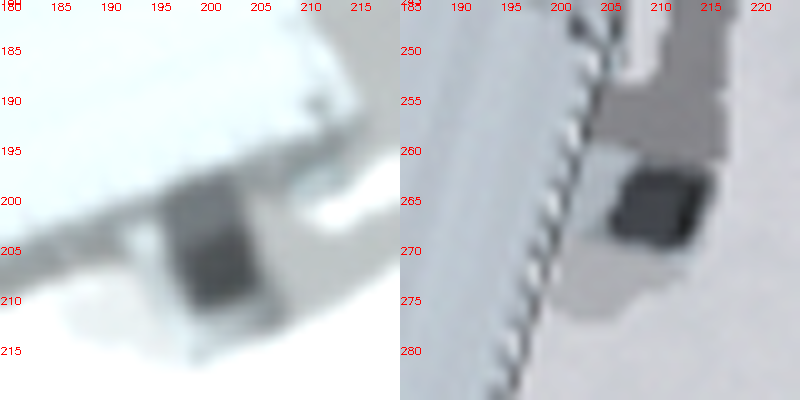

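Run:
```python
from a import *
S,T=load('scene_l9'),load('top_l9')
d=np.array([np.cos(np.radians(76.8)),np.sin(np.radians(76.8))]);n=np.array([-d[1],d[0]])
for p,u,o in((S,(199.5,200.5),(.5013,.3222)),(T,(210.1,265.6),(.503,.3241))):
    x=ray(p,u,.044)[:2]-o; print(x@d+.032,x@n)
# rear end of wedge base at z~15 ramp? rear at x=-42: scene (203.5,214) z=0
```

```text
-0.05090465787676046 -0.02092582865963826
-0.05506577419999248 -0.023055339923555285
```

Call:
arm_command --targets '[[[-12,55,0],0],[[-24,110,0],0],[[-36,165,0],0],[[-48,220,0],0],[[-58,275,0],0],[[-64,303,-40],0],[[-64,303,-80],0],[[-64,303,-100],0]]' --claw 0

```text
t: 20.8
position: [0.5107, 0.281, 0.0553]
ee_rot: [[0.228, 0.974, -0.003], [0.974, -0.228, -0.001], [-0.002, -0.003, -1.0]]
ft_force: [0.0, 0.0, 0.3]
grip_width: -0.0001
```

Call:
arm_command --targets '[[[0,0,-10],0],[[0,0,-20],0],[[0,0,-23],0],[[0,0,-23],0]]'

```text
t: 21.3
position: [0.5138, 0.2798, 0.0346]
ee_rot: [[0.232, 0.973, 0.001], [0.973, -0.232, 0.0], [0.0, 0.001, -1.0]]
ft_force: [-0.5, -1.1, -0.2]
grip_width: 0.0001
```

Call:
arm_command --targets '[[[0,0,-1],0],[[0,0,-2],0],[[0,0,-2],0],[[0,0,-2],0]]'

```text
t: 21.8
position: [0.5133, 0.2798, 0.0321]
ee_rot: [[0.232, 0.973, 0.0], [0.973, -0.232, -0.0], [-0.0, 0.0, -1.0]]
ft_force: [0.2, -0.1, -0.6]
grip_width: 0.0
```

Call:
arm_command --targets '[[[0,0,-1],0],[[0,0,-1],0],[[0,0,-1],0]]'

```text
t: 22.18
position: [0.5133, 0.2798, 0.0311]
ee_rot: [[0.232, 0.973, 0.0], [0.973, -0.232, -0.0], [-0.0, 0.0, -1.0]]
ft_force: [0.9, -1.0, -0.2]
grip_width: -0.0
```

Call:
arm_command --targets '[[[0,0,-1],0],[[0,0,-1],0],[[0,0,-1],0]]'

```text
t: 22.55
position: [0.5132, 0.2798, 0.03]
ee_rot: [[0.232, 0.973, -0.0], [0.973, -0.232, -0.0], [-0.0, 0.0, -1.0]]
ft_force: [0.6, 0.7, -0.2]
grip_width: -0.0
```

Call:
arm_command --targets '[[[0,0,-1],0],[[0,0,-1],0],[[0,0,-1],0]]'

```text
t: 22.92
position: [0.5133, 0.2798, 0.0299]
ee_rot: [[0.232, 0.973, 0.0], [0.973, -0.232, -0.001], [-0.001, 0.0, -1.0]]
ft_force: [-2.0, -1.6, 6.1]
grip_width: -0.0003
```

Call:
arm_command --targets '[[[0,0,-1],0],[[0,0,-1],0],[[0,0,-1],0]]'

```text
t: 23.3
position: [0.5133, 0.2798, 0.0298]
ee_rot: [[0.232, 0.973, 0.0], [0.973, -0.232, -0.001], [-0.001, 0.001, -1.0]]
ft_force: [-5.6, -3.5, 12.8]
grip_width: 0.0
```

Call:
arm_command --targets '[[[0,0,15],0],[[19,83,15],0],[[19,83,15],0],[[19,83,5],0],[[19,83,3.5],0],[[19,83,3.5],0]]'

```text
t: 24.05
position: [0.5324, 0.3609, 0.0311]
ee_rot: [[0.233, 0.972, -0.001], [0.972, -0.233, -0.002], [-0.002, -0.0, -1.0]]
ft_force: [1.3, 0.6, -0.0]
grip_width: 0.0
```

Call:
arm_command --targets '[[[0,0,-1],0],[[0,0,-2],0],[[0,0,-2],0],[[0,0,-2],0]]'

```text
t: 24.55
position: [0.5327, 0.3621, 0.0301]
ee_rot: [[0.232, 0.973, 0.001], [0.973, -0.232, -0.001], [-0.001, 0.001, -1.0]]
ft_force: [-1.1, -3.1, 6.1]
grip_width: -0.0001
```

Call:
arm_command --targets '[[[0,0,-1],0],[[0,0,-1],0],[[0,0,-1],0]]'

```text
t: 24.92
position: [0.5327, 0.3621, 0.0301]
ee_rot: [[0.232, 0.973, 0.001], [0.973, -0.232, -0.002], [-0.001, 0.001, -1.0]]
ft_force: [-3.1, -5.1, 12.0]
grip_width: 0.0001
```

Call:
arm_command --targets '[[[0,0,-1],0],[[0,0,-1],0],[[0,0,-1],0]]'

```text
t: 25.3
position: [0.5327, 0.3621, 0.0301]
ee_rot: [[0.232, 0.973, 0.001], [0.973, -0.232, -0.002], [-0.002, 0.002, -1.0]]
ft_force: [-4.5, -6.2, 15.9]
grip_width: 0.0004
```

Call:
arm_command --targets '[[[0,0,40],0],[[0,0,80],0],[[0,-20,125],0],[[10,-80,130],0],[[20,-140,130],0],[[30,-170,130],0]]' --claw 55

```text
t: 26.05
position: [0.5632, 0.1885, 0.1574]
ee_rot: [[0.236, 0.972, 0.001], [0.972, -0.236, -0.002], [-0.002, 0.001, -1.0]]
ft_force: [-0.5, -0.1, -0.6]
grip_width: 0.0552
```

```bash
python3 look.py l10 135,160,335,310 130,140,350,340
```

```text
26.15 [0.5643 0.1871 0.1571] [ 0.3 -0.1 -0.2] 0.05474030099357946 [ 10.  19. -37.  96.  12.  69. -44.]
```

View pics/l10.png

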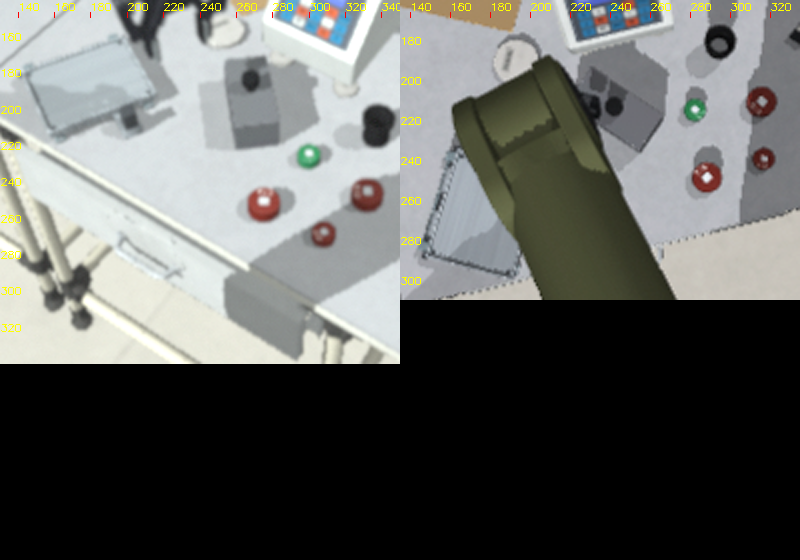

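Call:
arm_command --targets '[[[30,-50,0],0],[[60,-100,0],0],[[83,-142,-20],0],[[83,-142,-60],0],[[83,-142,-100],0],[[83,-142,-115],0],[[83,-142,-115],0],[[83,-142,-115],0]]' --claw 60

```text
t: 27.15
position: [0.6466, 0.0516, 0.0445]
ee_rot: [[0.231, 0.973, 0.003], [0.973, -0.231, 0.0], [0.001, 0.003, -1.0]]
ft_force: [0.4, -0.2, -0.1]
grip_width: 0.0599
```

```bash
python3 look.py l11 230,160,360,270 240,170,370,290
```

```text
27.25 [0.6466 0.0513 0.0446] [ 0.6 -0.2 -0.1] 0.05993298783828199 [ 17.  30. -31.  94.  18.  60. -33.]
```

View pics/l11.png

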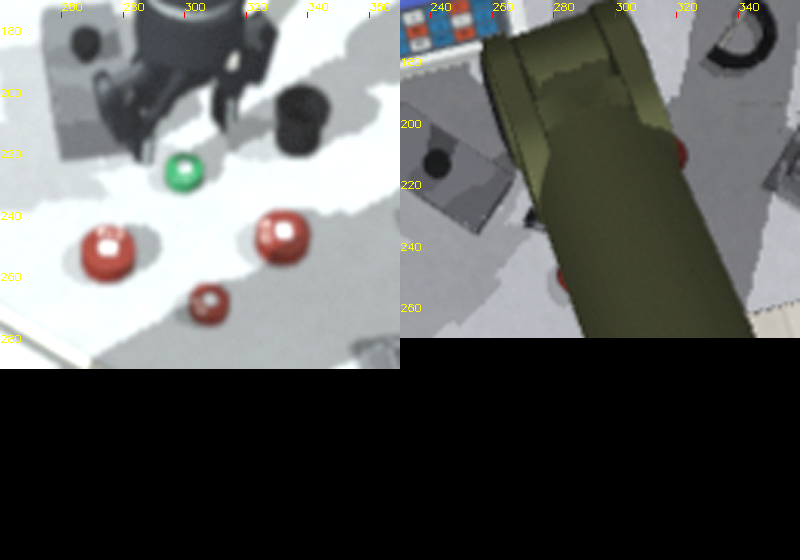

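Call:
arm_command --targets '[[[1,-6,-10],0],[[1,-6,-22],0],[[1,-6,-30],0],[[1,-6,-33],0],[[1,-6,-33],0]]'

```text
t: 27.88
position: [0.6461, 0.045, 0.0092]
ee_rot: [[0.231, 0.973, -0.001], [0.973, -0.231, 0.0], [-0.0, -0.001, -1.0]]
ft_force: [0.7, 0.3, -0.1]
grip_width: 0.0596
```

Call:
arm_command --targets '[[[0,0,0],0],[[0,0,0],0],[[0,0,0],0],[[0,0,0],0],[[0,0,0],0]]' --claw 20

```text
t: 28.5
position: [0.6468, 0.045, 0.0103]
ee_rot: [[0.232, 0.973, 0.001], [0.973, -0.232, 0.0], [0.0, 0.001, -1.0]]
ft_force: [0.0, 0.9, 5.2]
grip_width: 0.0274
```

Call:
arm_command --targets '[[[0,0,10],0],[[0,0,40],0],[[0,0,80],0],[[0,0,120],0],[[0,0,120],0]]'

```text
t: 29.12
position: [0.6485, 0.0453, 0.1337]
ee_rot: [[0.232, 0.973, 0.007], [0.973, -0.232, 0.0], [0.002, 0.007, -1.0]]
ft_force: [0.1, 0.6, -0.8]
grip_width: 0.0272
```

```bash
python3 look.py l12 230,160,360,270 240,130,370,290
```

```text
29.225 [0.646  0.0446 0.1296] [-0.3 -0.2 -1.1] 0.026939169793657156 [ 19.  26. -33.  90.  14.  69. -30.]
```

View pics/l12.png

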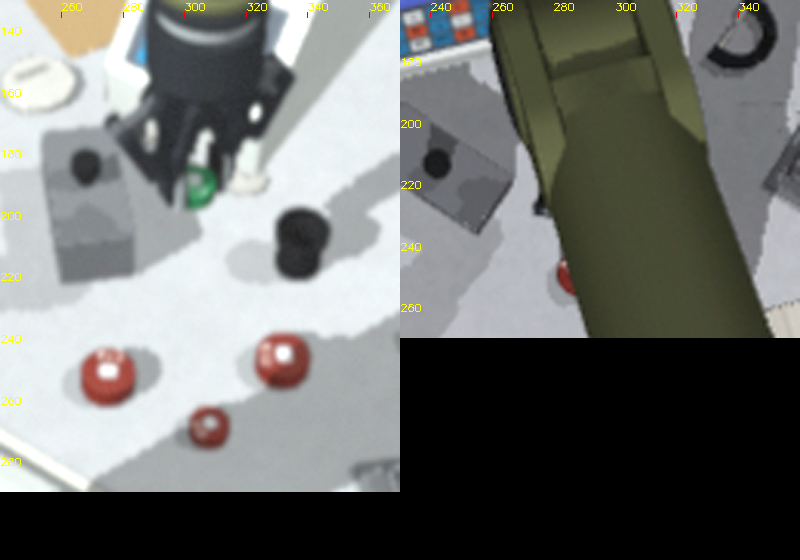

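Call:
arm_command --targets '[[[-20,50,0],0],[[-40,100,0],0],[[-60,150,0],0],[[-80,200,0],0],[[-100,250,0],0],[[-119,298,0],0],[[-119,298,0],0],[[-119,298,-40],0]]'

```text
t: 30.22
position: [0.5286, 0.344, 0.0907]
ee_rot: [[0.231, 0.973, 0.004], [0.973, -0.231, 0.002], [0.003, 0.004, -1.0]]
ft_force: [0.9, -0.3, -0.8]
grip_width: 0.0272
```

Call:
arm_command --targets '[[[0,0,-15],0],[[0,0,-30],0],[[0,0,-42],0],[[0,0,-46],0],[[0,0,-46],0],[[0,0,-46],0]]'

```text
t: 30.98
position: [0.5277, 0.3432, 0.0444]
ee_rot: [[0.232, 0.973, 0.001], [0.973, -0.232, 0.001], [0.001, 0.001, -1.0]]
ft_force: [0.1, -0.0, -0.8]
grip_width: 0.0272
```

```bash
python3 look.py l13 135,210,265,310 130,130,270,240
```

```text
31.075 [0.5277 0.3431 0.0443] [-0.7 -0.7 -0.7] 0.027171319996178608 [ -6.  30. -37.  97.  20.  60. -63.]
```

View pics/l13.png

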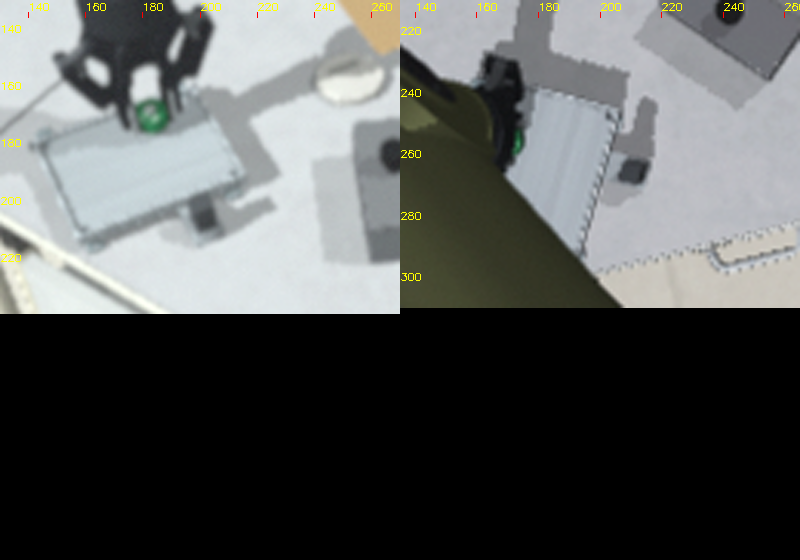

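Call:
arm_command --targets '[[[0,0,-6],0],[[0,0,-10],0],[[0,0,-12],0],[[0,0,-12],0]]'

```text
t: 31.58
position: [0.5271, 0.3425, 0.0322]
ee_rot: [[0.232, 0.973, -0.0], [0.973, -0.232, -0.001], [-0.001, -0.0, -1.0]]
ft_force: [-2.8, -1.9, 5.3]
grip_width: 0.0272
```

Call:
arm_command --targets '[[[0,0,0],0],[[0,0,0],0],[[0,0,0],0],[[0,0,5],0],[[0,0,30],0],[[0,0,80],0],[[0,0,110],0]]' --claw 45

```text
t: 32.45
position: [0.5279, 0.3436, 0.1445]
ee_rot: [[0.231, 0.973, 0.003], [0.973, -0.231, 0.002], [0.002, 0.002, -1.0]]
ft_force: [0.1, 0.1, 0.1]
grip_width: 0.0451
```

Call:
arm_command --targets '[[[6,-50,0],0],[[12,-110,0],0],[[20,-170,0],0],[[28,-230,0],0],[[36,-290,0],0],[[44,-345,0],0],[[52,-390,0],0],[[52,-390,0],0]]' --claw 60

```text
t: 33.45
position: [0.5795, -0.053, 0.1416]
ee_rot: [[0.24, 0.971, 0.0], [0.971, -0.24, -0.002], [-0.002, 0.001, -1.0]]
ft_force: [0.2, 1.1, 0.3]
grip_width: 0.0601
```

```bash
python3 look.py l14 135,160,335,310 130,130,350,300
```

```text
33.55 [ 0.5793 -0.047   0.1418] [ 0.1  0.7 -0.1] 0.059928492534933236 [ 28.  16. -31.  99.   9.  67. -18.]
```

View pics/l14.png

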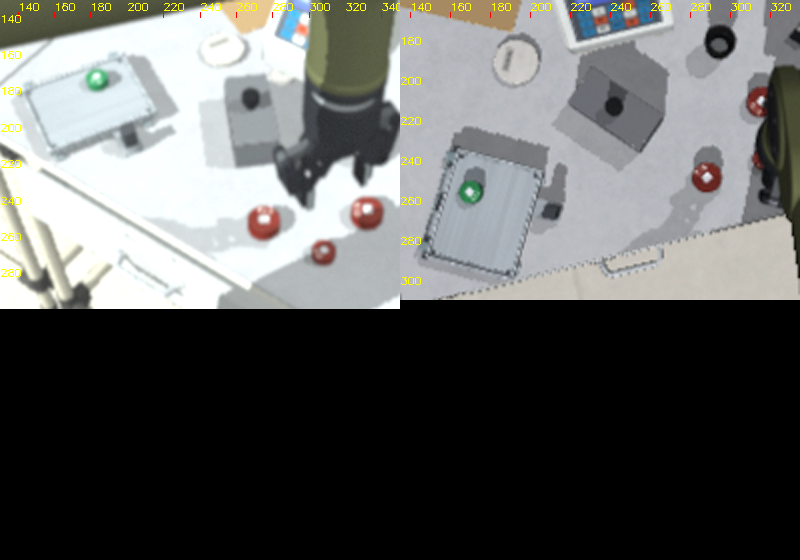

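Call:
arm_command --targets '[[[2,-3,-40],0],[[2,-3,-80],0],[[2,-3,-110],0],[[2,-3,-126],0],[[2,-3,-131],0],[[2,-3,-131],0]]'

```text
t: 34.3
position: [0.5819, -0.0496, 0.0114]
ee_rot: [[0.231, 0.973, 0.001], [0.973, -0.231, -0.0], [0.0, 0.001, -1.0]]
ft_force: [-0.1, 0.4, 0.0]
grip_width: 0.0597
```

```bash
python3 look.py l15 230,160,360,270 270,200,370,300
```

```text
34.4 [ 0.5823 -0.0501  0.0119] [ 0.3 -0.3 -1.2] 0.05970100996778476 [ 26.  26. -28. 105.  15.  53. -22.]
```

View pics/l15.png

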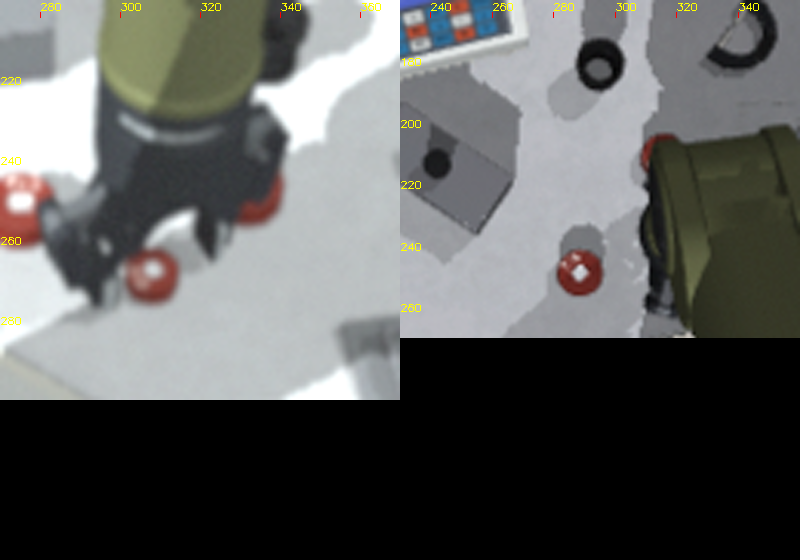

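Call:
arm_command --targets '[[[0,0,-1],0],[[0,0,-1],0],[[0,0,-1],0],[[0,0,-1],0],[[0,0,-1],0]]' --claw 20

```text
t: 35.02
position: [0.5818, -0.0503, 0.0105]
ee_rot: [[0.232, 0.973, 0.001], [0.973, -0.232, -0.0], [-0.0, 0.001, -1.0]]
ft_force: [-1.8, 0.2, 5.7]
grip_width: 0.0269
```

Call:
arm_command --targets '[[[0,0,10],0],[[0,0,40],0],[[0,0,80],0],[[0,0,120],0],[[0,0,120],0]]'

```text
t: 35.65
position: [0.5839, -0.0502, 0.1337]
ee_rot: [[0.232, 0.973, 0.007], [0.973, -0.232, -0.001], [0.001, 0.007, -1.0]]
ft_force: [0.4, -0.3, -0.1]
grip_width: 0.0268
```

```bash
python3 look.py l16 230,160,360,270 250,170,370,300
```

```text
35.75 [ 0.5812 -0.0503  0.1299] [-0.3  0.2 -1.3] 0.02688963075385228 [ 28.  17. -31. 100.  10.  66. -18.]
```

View pics/l16.png

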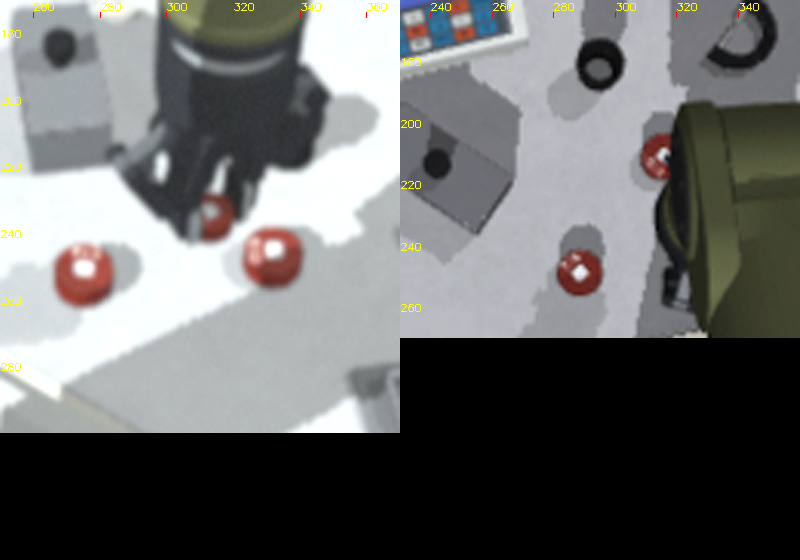

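Call:
arm_command --targets '[[[-16,55,0],0],[[-32,110,0],0],[[-48,165,0],0],[[-64,220,0],0],[[-80,275,0],0],[[-96,325,0],0],[[-104,354,0],0],[[-104,354,0],0]]'

```text
t: 36.75
position: [0.4746, 0.3065, 0.1282]
ee_rot: [[0.226, 0.974, -0.003], [0.974, -0.226, 0.001], [-0.0, -0.003, -1.0]]
ft_force: [-0.5, -0.8, -0.3]
grip_width: 0.0268
```

Call:
arm_command --targets '[[[0,0,-20],0],[[0,0,-50],0],[[0,0,-75],0],[[0,0,-86],0],[[0,0,-86],0],[[0,0,-86],0]]'

```text
t: 37.5
position: [0.478, 0.3038, 0.0442]
ee_rot: [[0.232, 0.973, 0.001], [0.973, -0.232, 0.001], [0.001, 0.001, -1.0]]
ft_force: [0.3, 0.4, -0.7]
grip_width: 0.027
```

```bash
python3 look.py l17 135,210,265,310 130,130,270,240
```

```text
37.6 [0.478  0.3041 0.0446] [-0.4  0.5 -0.3] 0.026759807582880043 [ -1.  23. -40. 106.  18.  57. -62.]
```

View pics/l17.png

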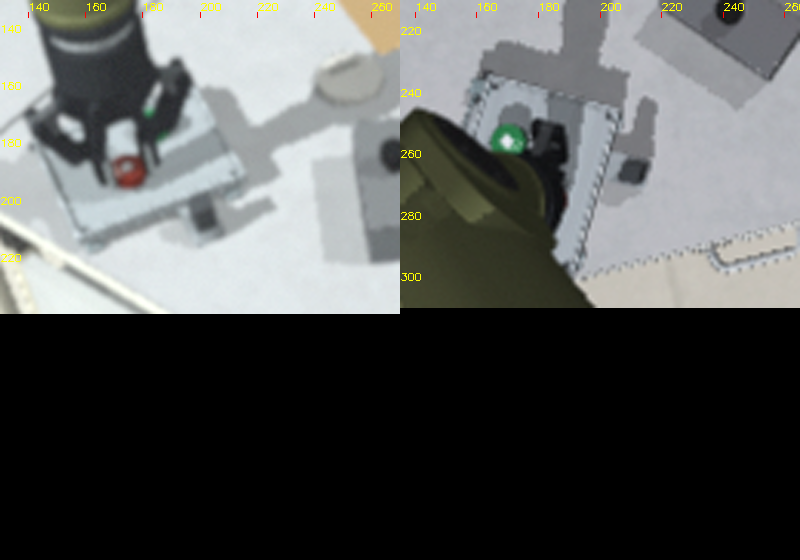

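Call:
arm_command --targets '[[[0,0,-6],0],[[0,0,-10],0],[[0,0,-12],0],[[0,0,-12],0]]'

```text
t: 38.1
position: [0.4771, 0.3036, 0.0323]
ee_rot: [[0.232, 0.973, -0.0], [0.973, -0.232, -0.001], [-0.001, 0.0, -1.0]]
ft_force: [-2.7, -2.4, 6.9]
grip_width: 0.0266
```

Call:
arm_command --targets '[[[0,0,0],0],[[0,0,0],0],[[0,0,0],0],[[0,0,5],0],[[0,0,30],0],[[0,0,80],0],[[0,0,140],0],[[0,0,170],0]]' --claw 42

```text
t: 39.1
position: [0.4782, 0.305, 0.2056]
ee_rot: [[0.231, 0.973, 0.005], [0.973, -0.231, 0.002], [0.003, 0.004, -1.0]]
ft_force: [0.6, -0.0, -0.0]
grip_width: 0.0418
```

Call:
arm_command --targets '[[[6,-50,0],-3],[[12,-110,0],-6],[[20,-170,0],-9],[[28,-230,0],-12],[[36,-290,0],-15],[[44,-345,0],-18],[[52,-390,0],-20],[[52,-390,0],-20]]' --claw 60

```text
t: 40.1
position: [0.5292, -0.0911, 0.2016]
ee_rot: [[0.557, 0.831, -0.0], [0.831, -0.557, -0.001], [-0.001, 0.001, -1.0]]
ft_force: [0.1, 0.3, 0.5]
grip_width: 0.06
```

```bash
python3 look.py l18 135,160,335,310 130,130,350,300
```

```text
40.2 [ 0.5292 -0.0859  0.2017] [-0.   0.1 -1.1] 0.059981348907974186 [ 30.   7. -26. 102.   3.  72. -30.]
```

View pics/l18.png

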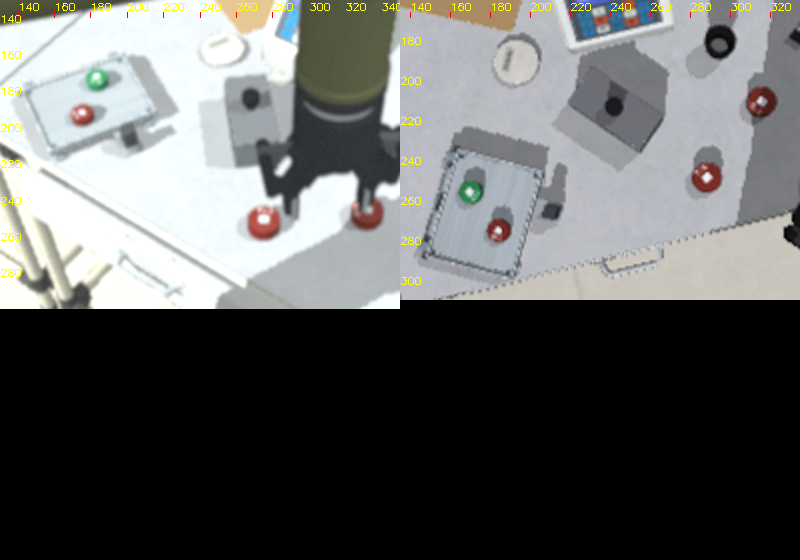

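Call:
arm_command --targets '[[[25,52,0],0],[[50,104,0],-0.5],[[75,156,0],-0.5],[[100,208,0],-0.5],[[112,241,0],-0.5],[[112,241,-30],-0.5],[[112,241,-70],-0.5],[[112,241,-90],-0.5]]'

```text
t: 41.2
position: [0.6393, 0.1566, 0.1095]
ee_rot: [[0.555, 0.832, -0.003], [0.832, -0.555, 0.0], [-0.002, -0.003, -1.0]]
ft_force: [-0.8, 0.7, -0.6]
grip_width: 0.0599
```

Call:
arm_command --targets '[[[0,0,0],0],[[0,0,0],0]]'

```text
t: 41.45
position: [0.6422, 0.1556, 0.1134]
ee_rot: [[0.557, 0.83, 0.003], [0.83, -0.557, 0.001], [0.002, 0.002, -1.0]]
ft_force: [-0.0, -0.1, 0.1]
grip_width: 0.06
```

Call:
arm_command --targets '[[[-1,-0.5,-20],-0.5],[[-1,-0.5,-40],-0.5],[[-1,-0.5,-48],-0.5],[[-1,-0.5,-48],-0.5],[[-1,-0.5,-48],-0.5]]'

```text
t: 42.08
position: [0.6407, 0.1545, 0.064]
ee_rot: [[0.565, 0.825, 0.001], [0.825, -0.565, 0.0], [0.001, 0.001, -1.0]]
ft_force: [-0.7, -0.9, -0.5]
grip_width: 0.0601
```

```bash
python3 look.py l19 180,160,310,270 210,130,310,230
```

```text
42.175 [0.6408 0.1545 0.0643] [-0.4  0.1  0.6] 0.0597879804868805 [  7.  30. -31.  92.  17.  63. -62.]
```

View pics/l19.png

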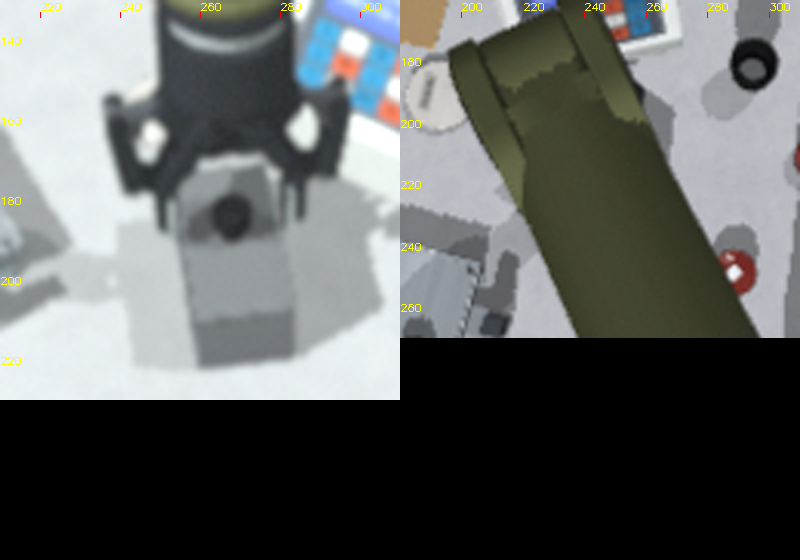

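Knob sits between the fingers (267,183). Grip and lift.

Call:
arm_command --targets '[[[0,0,0],0],[[0,0,0],0],[[0,0,0],0],[[0,0,0],0],[[0,0,0],0]]' --claw 10

```text
t: 42.8
position: [0.6408, 0.1542, 0.0641]
ee_rot: [[0.565, 0.825, 0.001], [0.825, -0.565, -0.0], [0.001, 0.001, -1.0]]
ft_force: [0.9, -0.3, 3.1]
grip_width: 0.0216
```

Call:
arm_command --targets '[[[0,0,10],0],[[0,0,30],0],[[0,0,60],0],[[0,0,90],0],[[0,0,110],0],[[0,0,110],0]]'

```text
t: 43.55
position: [0.6412, 0.1549, 0.1759]
ee_rot: [[0.565, 0.825, 0.004], [0.825, -0.565, 0.001], [0.003, 0.003, -1.0]]
ft_force: [0.5, 0.2, -2.1]
grip_width: 0.0217
```

Call:
arm_command --targets '[[[-1,-45,0],0],[[-2,-95,0],0],[[-3,-145,0],0],[[-4,-195,0],0],[[-5,-245,0],0],[[-6,-295,0],0],[[-6,-340,0],0],[[-6,-363,0],0]]'

```text
t: 44.55
position: [0.6328, -0.2122, 0.1717]
ee_rot: [[0.568, 0.823, -0.003], [0.823, -0.568, -0.0], [-0.002, -0.002, -1.0]]
ft_force: [-0.1, 0.1, -2.4]
grip_width: 0.0218
```

Call:
arm_command --targets '[[[0,0,0],0],[[0,0,-25],0],[[0,0,-50],0],[[0,0,-50],0]]'

```text
t: 45.05
position: [0.633, -0.2046, 0.1211]
ee_rot: [[0.562, 0.827, -0.005], [0.827, -0.562, 0.003], [0.0, -0.006, -1.0]]
ft_force: [-0.4, -0.3, -1.6]
grip_width: 0.0212
```

```bash
python3 look.py l20 340,160,440,250 340,205,440,345
```

```text
45.15 [ 0.6349 -0.2063  0.1242] [ 0.2 -0.1 -2.3] 0.021777813361065178 [ 34.  27. -24.  88.  11.  68. -26.]
```

View pics/l20.png

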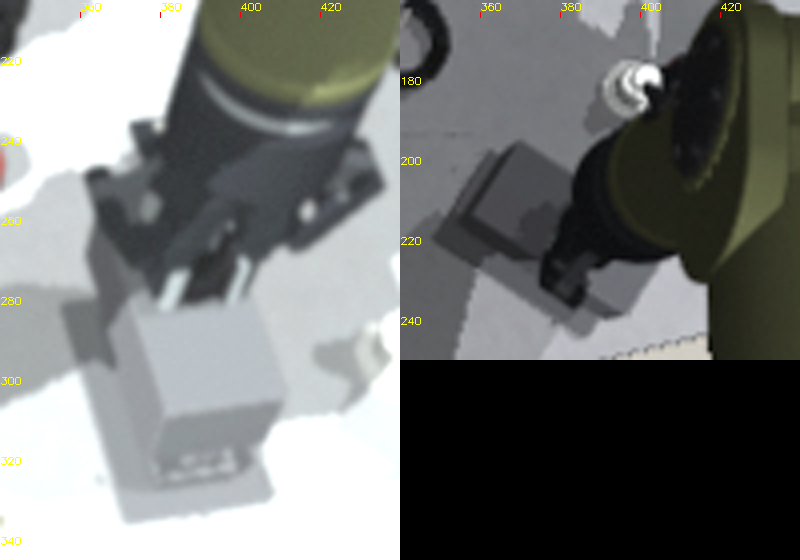

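Call:
arm_command --targets '[[[0,-1,-15],0],[[0,-1,-30],0],[[0,-1,-33],0],[[0,-1,-33],0],[[0,-1,-33],0]]'

```text
t: 45.78
position: [0.6347, -0.2098, 0.0911]
ee_rot: [[0.565, 0.825, 0.001], [0.825, -0.565, -0.0], [0.0, 0.001, -1.0]]
ft_force: [-0.0, -0.8, -1.5]
grip_width: 0.0216
```

Call:
arm_command --targets '[[[0,0,-3],0],[[0,0,-6],0],[[0,0,-9],0],[[0,0,-9],0]]'

```text
t: 46.28
position: [0.634, -0.2096, 0.0811]
ee_rot: [[0.565, 0.825, -0.001], [0.825, -0.565, 0.0], [-0.0, -0.001, -1.0]]
ft_force: [0.1, -0.3, -1.3]
grip_width: 0.0214
```

Call:
arm_command --targets '[[[0,1,-3],0],[[0,1,-6],0],[[0,1,-9],0],[[0,1,-11],0],[[0,1,-11],0],[[0,1,-11],0]]'

```text
t: 47.02
position: [0.6343, -0.2087, 0.0706]
ee_rot: [[0.565, 0.825, 0.0], [0.825, -0.565, -0.0], [0.0, 0.0, -1.0]]
ft_force: [-0.2, -0.3, -1.2]
grip_width: 0.0219
```

Call:
arm_command --targets '[[[0,0,-1],0],[[0,0,-1],0],[[0,0,-1],0]]'

```text
t: 47.4
position: [0.6346, -0.2088, 0.0701]
ee_rot: [[0.565, 0.825, 0.001], [0.825, -0.565, -0.0], [0.0, 0.001, -1.0]]
ft_force: [-0.5, 0.5, 2.4]
grip_width: 0.0215
```

Call:
arm_command --targets '[[[0,0,0],0],[[0,0,0],0],[[0,0,0],0],[[0,0,0],0],[[0,0,20],0],[[0,0,60],0],[[0,0,110],0],[[0,0,150],0]]' --claw 60

```text
t: 48.4
position: [0.635, -0.2086, 0.2237]
ee_rot: [[0.565, 0.825, 0.003], [0.825, -0.565, -0.001], [0.001, 0.003, -1.0]]
ft_force: [0.8, -0.4, 0.4]
grip_width: 0.06
```

Call:
arm_command --targets '[[[-45,-45,0],0],[[-90,-90,0],0],[[-135,-135,0],0],[[-180,-180,0],0],[[-200,-210,0],0],[[-200,-210,0],0]]'

```text
t: 49.15
position: [0.4309, -0.423, 0.2212]
ee_rot: [[0.571, 0.821, -0.0], [0.821, -0.571, -0.003], [-0.003, 0.002, -1.0]]
ft_force: [0.4, 1.2, -0.1]
grip_width: 0.0602
```

```bash
python3 look.py l21 135,160,435,310 130,130,470,350
```

```text
49.25 [ 0.4347 -0.4186  0.2209] [1.8 1.1 0.4] 0.06001618311159769 [ 57.  14. -18.  91.   4.  75.   4.]
```

View pics/l21.png

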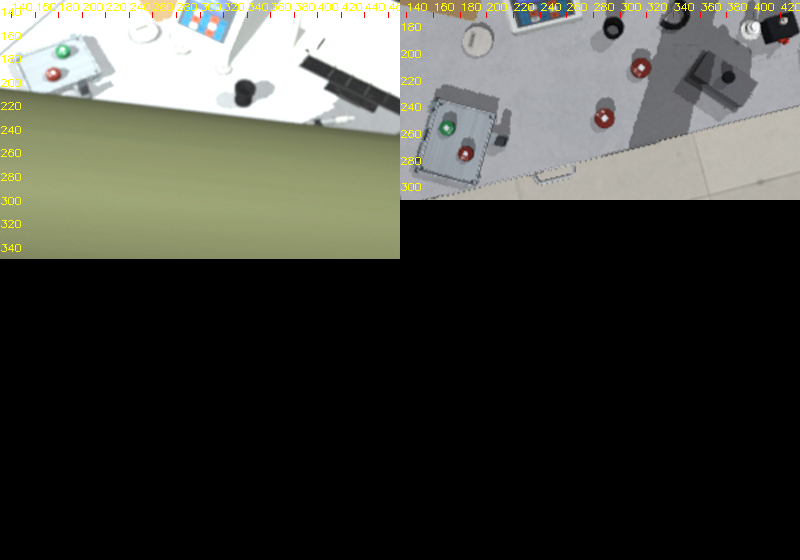

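Call:
arm_command --targets '[[[-60,-60,10],0],[[-120,-120,10],0],[[-150,-168,10],0],[[-150,-168,10],0],[[-150,-168,10],0],[[-150,-168,10],0]]'

```text
t: 50.0
position: [0.287, -0.5852, 0.2299]
ee_rot: [[0.562, 0.827, 0.002], [0.827, -0.562, 0.001], [0.002, 0.001, -1.0]]
ft_force: [1.5, 0.2, 1.2]
grip_width: 0.0603
```

```bash
python3 look.py l22 335,180,415,260 335,250,425,345
python3 - <<'E'
from a import *
import glob
S0,T0,S,T=load('scene0'),load('top0'),load('scene_l22'),load('top_l22')
d=np.array([np.cos(np.radians(76.8)),np.sin(np.radians(76.8))]);n=np.array([-d[1],d[0]]);o=np.array([.5025,.3233])
def blob(p,box,hue):
    h=cv2.cvtColor(p['color'],cv2.COLOR_BGR2HSV).astype(int);m=(h[...,1]>110)&(h[...,2]>40)
    m&=((h[...,0]<12)|(h[...,0]>168)) if hue=='r' else (abs(h[...,0]-65)<25)
    x0,y0,x1,y1=box;k=np.zeros_like(m);k[y0:y1,x0:x1]=m[y0:y1,x0:x1];a=np.argwhere(k);return (a.min(0)+a.max(0))[::-1]/2,len(a)
for c in 'gr':
    for nm,p,b in(('top',T,(145,225,210,300)),('scene',S,(135,155,220,220))):
        u,k=blob(p,b,c);x=ray(p,u,.031)[:2]-o;print(c,nm,u,k,np.round([x@d,x@n],4))
def shift(a,b,x0,y0,x1,y1,m=4):
    g=lambda q:cv2.cvtColor(q['color'],cv2.COLOR_BGR2GRAY).astype(np.float32)
    t=cv2.resize(g(a)[y0:y1,x0:x1],None,fx=6,fy=6,interpolation=cv2.INTER_CUBIC);w=cv2.resize(g(b)[y0-m:y1+m,x0-m:x1+m],None,fx=6,fy=6,interpolation=cv2.INTER_CUBIC)
    _,v,_,l=cv2.minMaxLoc(cv2.matchTemplate(w,t,cv2.TM_CCOEFF_NORMED));return l[0]/6-m,l[1]/6-m,round(v,3)
print('cover',shift(T0,T,350,195,408,245),shift(S0,S,355,262,412,335))
print('loupe',shift(T0,T,285,170,306,195),'turned',shift(T0,T,385,172,408,195),'ref',shift(T0,T,180,178,208,204))
E
```

```text
50.1 [ 0.2871 -0.5849  0.23  ] [-0.3  0.1 -0.9] 0.06000733067428158 [ 70.  19. -11.  83.   4.  78.  25.]
g top [170. 255.] 68 [ 0.0269 -0.0239]
g scene [183.  173.5] 55 [ 0.027  -0.0197]
r top [184. 275.] 69 [-0.0237  0.0179]
r scene [175.5 193. ] 44 [-0.0247  0.0191]
cover (0.33333333333333304, -0.16666666666666652, 0.987) (0.5, 0.16666666666666696, 0.984)
loupe (0.0, 0.0, 1.0) turned (0.0, 0.0, 0.997) ref (0.0, 0.0, 0.999)
```

View pics/l22.png

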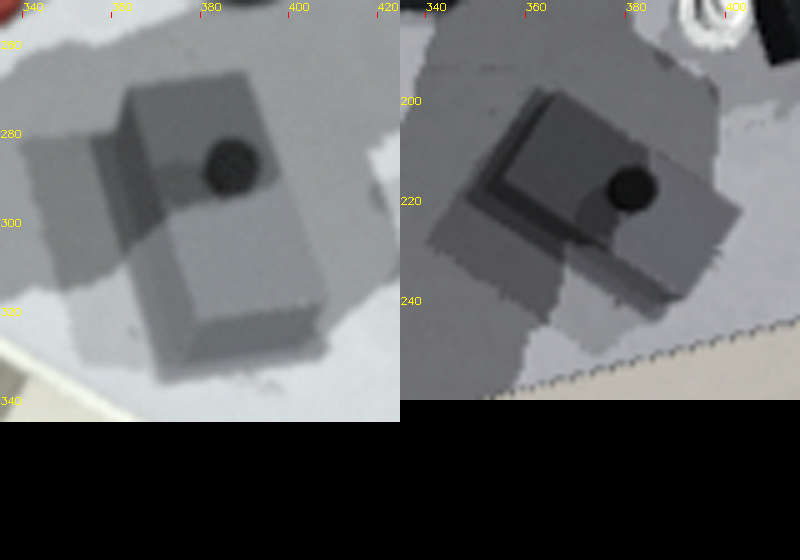

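```bash
python3 look.py l23 135,220,225,310 130,140,230,240
python3 - <<'E'
from a import *
def shift(a,b,x0,y0,x1,y1,m=4):
    g=lambda q:cv2.cvtColor(q['color'],cv2.COLOR_BGR2GRAY).astype(np.float32)
    t=cv2.resize(g(a)[y0:y1,x0:x1],None,fx=6,fy=6,interpolation=cv2.INTER_CUBIC);w=cv2.resize(g(b)[y0-m:y1+m,x0-m:x1+m],None,fx=6,fy=6,interpolation=cv2.INTER_CUBIC)
    _,v,_,l=cv2.minMaxLoc(cv2.matchTemplate(w,t,cv2.TM_CCOEFF_NORMED));return l[0]/6-m,l[1]/6-m,round(v,3)
print('wedge',shift(load('top_l9'),load('top_l23'),203,258,219,273),shift(load('scene_l9'),load('scene_l23'),192,194,210,214))
E
```

```text
50.2 [ 0.2863 -0.5854  0.2299] [-0.5 -0.3 -0.4] 0.06014240574467889 [ 70.  19. -11.  83.   4.  78.  25.]
wedge (0.0, 0.0, 0.999) (0.0, 0.0, 0.999)
```

View pics/l23.png

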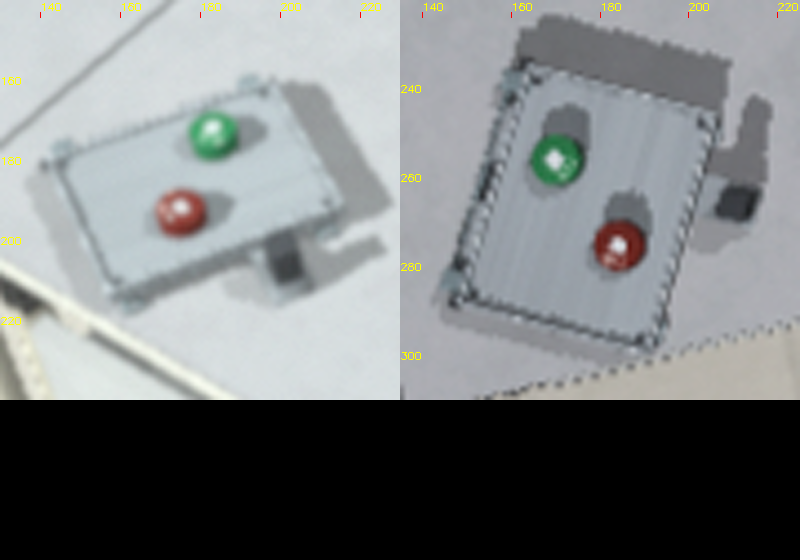

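Both specimens stand upright inside the rim and the wedge has not moved, so I am handing in.

```bash
python3 -c "
from bench import r
print(r.close_job())"
```

```text
the job is handed in; nothing more can be done
None
```

The job is handed in at about 50 s of robot time; no verdict was reported. I stood the cover aside, pushed the wedge under the plate until it was level, set the two specimens that were there on it, and put the cover back on the case.

- **Plate:** I touched the plate with the closed fingertips near the front and near the hinge. The two heights differed by 0.2 mm over 85 mm, so it is level to about -0.002 rad. A rougher estimate from the camera pictures had read about -0.005 to -0.012 rad in the scene view. The same method gave no usable value in the top view, so I trusted the touch. I did not touch it again after loading it.
- **Wedge:** It sits at about -51 to -55 mm in the table's frame, off-centre by about 22 mm, both inside the limits. It did not move afterwards.
- **Specimens:** The green and the small red disc stand upright at about (27, -22) and (-24, 18) mm on the plate. I left the two larger red discs, about 41 mm across, as look-alikes; I saw no other specimen on the bench.
- **Cover and bystanders:** The cover is within about 1.5 mm of where it started on the case. The loupe, turned part and reference block showed no movement in the top view.

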